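# Turn a seat board round the post and lock it in the stop jig

## Robot

A 6-joint arm with a two-finger parallel gripper is mounted at the origin on the work surface. World frame = base frame: x ahead of the robot, y to its left, z up, the work surface at z = 0. Lengths are in m, angles in rad, forces in N, time in s.
With the tool pointing down it reaches from about 0.4 to 0.925 m from the base axis. Payload 3.4 kg.
Tool frame: the origin (TCP) lies midway between the tips of the shut fingers; the grasp point (between the pads) lies 19 mm behind it (manip.tcp_to_grasp is the distance from the TCP to the grasp point, in m); z points along the fingers, y is the direction in which the jaws open and shut (so a half turn about z gives the same grasp; the last joint's range is limited). The gripper opens to 85 mm and grips with 20 to 120 N. Pads are 22 mm wide; open, the fingers measure 114 mm over their backs; the gripper's body (76 mm by 85 mm) begins 54 mm behind the grasp point. The pads swing forward as they close: fully open they stand 13 mm farther back than shut.
Start: joints at [-1.212, 0.307, 1.506, -0, 1.328, -0.073], TCP at [0.241, -0.522, 0.231] pointing down, gripper open.
Joint ranges: [-3.12, 3.12], [-1.05, 2.28], [0.14, 2.33], [-1.42, 4.57], [0.1, 2.73], [-2.68, 2.68]. Speed limits (rad/s): [2.57, 2.57, 3.14, 3.14, 3.14, 3.14].

## Interface

Orientations are given as a unit quaternion [x, y, z, w].
In Python, from rig import read_state, viewer, hand_in, manip gives the robot as it stands.
- The arm moves only by the tool drive_tool, never from a script. Its argument "steps" is a list that holds one entry, the list of rows, each a list of 7 numbers: the shift along the tool's x, y, z in cm, then the turn, a rotation vector about the tool's x, y, z in degrees, then the opening, from -1 (shut) to 1 (fully open), so that 0 is half open. A call has 1 to 8 rows; each row shifts and turns the commanded pose from where the row before left it, along the tool's axes as they then stand; what a row does not reach is not made up. A row lasts 1/8 s, in which the tool goes at most 62.5 mm and 10.7 degrees, less where a joint would pass 70% of its speed; a pose out of reach is approached as far as the arm can. A call with a gripper value outside its range is refused whole. The fingers move at their own pace and stop on an object; the grip force is fixed at half the most. Time passes only in rows, so rows that do not move let the fingers close. It gives the time, the measured TCP pose, the force and the opening at its end, in the units of the state.
- read_state(): the state, without advancing time (a new reading comes with each control period).
- viewer.read_camera(name): name is "scene" or "side" or "wrist"; returns (picture, depth): 400x640x3 uint8, blue, green, red; 400x640 float32, m along the optical axis (not along the pixel's ray), 0 where there is no reading.
- viewer.camera_model(name): a dict with "intrinsics" (3x3 intrinsics, pixels), "xyz" and "orientation" of the camera in the world. Camera axes: x right, y down, z forward; pixel columns grow to the right and rows downward; lengths in m; the calibration is good to about 2 mm. A picture is of the moment at which its call begins: read the wrist's pose just before it. camera_model takes no time and is no camera call; for the wrist camera it gives the pose at the moment of the call.
- hand_in(): hands the job in, once; it reports no verdict.
The state is a dict: "time": time; "joints": joint angles; "joint_vel": joint speeds; "tau": joint torques, N m; "eef_pos": TCP position; "eef_rot": TCP orientation; "ft_force": force on the tool from outside, world axes, zero at the start; "torque": the same for the moment, N m; "grip_width": finger opening in m.
Only numpy, scipy, OpenCV 4.12 (cv2) and the standard library are available. Lean on these libraries where they do the work, as an engineer would, in place of code of your own. Each camera call takes 0.05 s, during which the arm holds its last target.

## Task

Slide the notched plywood seat board along the bench and push it against the steel corner post, so that the post turns it a quarter turn, then push it fully home in the stop jig: flat on the bench, flush against both battens, with its notch round the locating pin. Once it is home, swing the aluminium hold-down bar square across it. Never lift the board off the bench, and leave the glue pot, nut tub, tape roll and mallet where they are.

Things in the scene. Friction and masses are not known exactly. Their poses are not given: they have to be found in the camera images.
- jig: Stop jig fixed to the bench: two pale wood battens in an L, 40 mm wide, 16 mm high. Origin: on the bench, where the board's centre lies when home. Inner face of the side batten: the jig's plane x = +80 mm, from y = -165 to +120 mm; of the end batten: y = +80 mm, from x = -60 to +80 mm. Its -x and -y sides are open: the board comes in from -y, past the post. The jig's yaw varies by 0.13 rad.
- post: Fixed upright steel corner post, 24 mm in diameter and 42 mm high, at the mouth of the jig, at the end of the side batten (jig frame x = +92, y = -167 mm; flush with the batten's inner face). Origin: on its axis, on the bench top.
- pin (a point): Locating pin, on its axis 14 mm above the bench: upright fixed steel pin, 26 mm in diameter, 28 mm high, just before the end batten at jig x = 0, y = +75 mm; the board's notch goes round it.
- board: Loose plywood seat board, 160 x 160 x 15 mm, 0.2 to 0.36 kg, corners rounded to 18 mm, one notch 40 mm wide and 24 mm deep in the middle of one edge. Origin: centre of its underside; +x points to the notch. At first it lies at the jig's -y side, clear of the post, notch towards the jig's -x (within 0.4 rad); home, the notch faces the jig's +y: a clockwise turn seen from above.
- board_notch (a point): Middle of the mouth of the board's notch: on the board's centre line, 80 mm from the centre, half-way up. Axes as the board's. Home, it lies at jig frame x = 0, y = +80 mm.
- bar (a joint): Angle (rad) of the flat aluminium hold-down bar about its upright pivot at jig x = +100, y = 0 mm: 0 = open, along the side batten to the jig's -y; 1.57 = square across the board, to the jig's -x; grows clockwise from above, stops at 1.62. Stays where left (friction 0.06 N m). The bar is 26 mm wide, 128 mm from pivot to tip, 18 to 30 mm above the bench: it passes over the board.
- bar_stub (a point): Centre of the black upright finger stub near the bar's free end, 108 mm from the pivot: 17 mm in diameter, 32 mm high, from 30 to 62 mm above the bench; this point is 46 mm above the bench.
- glue_pot: Bystander: closed white pot, 70 mm in diameter, 68 mm high. Origin: centre of its underside.
- nut_tub: Bystander: open metal tub of T-nuts, 84 mm in diameter, 50 mm high. Origin: centre of its underside.
- tape_roll: Bystander: roll of paper tape standing flat, 92 mm in diameter, 48 mm high. Origin: centre of its underside.
- mallet: Bystander: rubber mallet lying down. Origin: on the bench under its wooden handle (24 mm square); its x axis runs along it, from the handle's end at -135 mm to the head at +78 to +132 mm; the head is 90 mm wide and 54 mm high.
Not all that is in view belongs to the job. Of the things that look like the board, the largest one is meant.

How it is judged:
By the outcome, as a careful person would: the job done as asked, in the order asked, and still so for the second after the job is handed in, with the robot touching nothing.
It also fails if it takes over 72 s, if anything falls off the work surface, if the arm or the gripper's body presses on something with over 40 N, if the wrist force passes 120 N, or if a joint passes its speed limit or range.

## Working session

There is one attempt and no reset: what is moved stays moved. The work goes in short steps, Python scripts to look and compute and a tool call to move; the robot and the scene stay as the last step left them, time stands still between calls to the robot, and variables do not carry over. Pictures are saved under pics/ and viewed, and the job is handed in when it is done.

Besides the shell and the picture viewer there is one more tool, called after "Emit:" as name(argument=value, ...), one argument or row to a line, values as JSON. drive_tool: Moves the arm, as the interface text tells. Its arguments: {"type":"object","properties":{"steps":{"type":"array"}},"required":["steps"]}

```bash
ls; mkdir -p pics; python3 - <<'E'
from rig import read_state, viewer, manip
import cv2
s=read_state();print(s['time'],s['eef_pos'],s['eef_rot'],s['grip_width'],manip)
for n in ['scene','side']:
    p,d=viewer.read_camera(n);cv2.imwrite(f'pics/{n}0.png',p)
    import numpy as np;np.save(f'{n}0.npy',d)
    m=viewer.camera_model(n);print(n,m)
E
```

```text
pics
0.0 [ 0.24035941 -0.52159422  0.23041037] [ 9.76783803e-01  2.14225119e-01 -1.57245480e-04 -9.88185627e-04] 0.0856836001518942 <Robot object at 0x7f53e2407a10>
scene {'intrinsics': array([[371.6301386 ,   0.        , 315.72122474],
       [  0.        , 371.6301386 , 191.52584554],
       [  0.        ,   0.        ,   1.        ]]), 'xyz': array([1.16850753, 0.13300717, 0.53363791]), 'orientation': array([ 0.54050227,  0.70237398, -0.37250177, -0.27526444])}
side {'intrinsics': array([[456.57112497,   0.        , 314.95255271],
       [  0.        , 456.57112497, 195.63814293],
       [  0.        ,   0.        ,   1.        ]]), 'xyz': array([-0.00357608,  0.58681732,  0.85524529]), 'orientation': array([-0.27468325,  0.87918458, -0.36962747,  0.12230748])}
```

View pics/scene0.png

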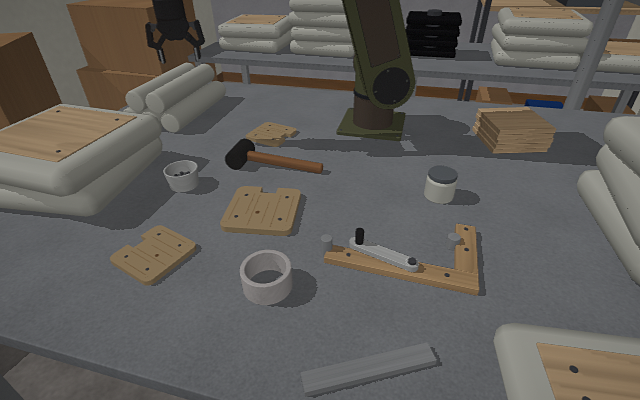

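View pics/side0.png

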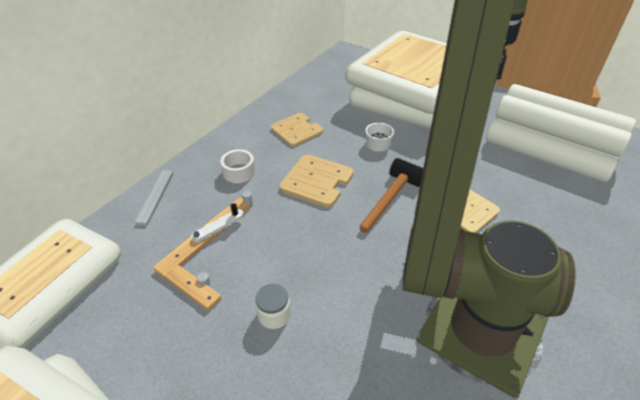

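Three notched boards are visible in the scene view: (262,210), (153,253) and (270,133). The one at (262,210), side view (317,181), looks largest. I'll confirm this with a crop and metric outlines.

```bash
cat > h.py <<'E'
import numpy as np, cv2
from scipy.spatial.transform import Rotation as R
from rig import viewer
def cast(n,uv,z):
    m=viewer.camera_model(n);K=m['intrinsics'];uv=np.atleast_2d(uv).astype(float)
    d=np.c_[(uv[:,0]-K[0,2])/K[0,0],(uv[:,1]-K[1,2])/K[1,1],np.ones(len(uv))]
    d=R.from_quat(m['orientation']).apply(d);o=m['xyz'];t=(z-o[2])/d[:,2]
    return (o+d*t[:,None])[:,:2]
def proj(n,P):
    m=viewer.camera_model(n);K=m['intrinsics'];P=np.atleast_2d(P)
    c=R.from_quat(m['orientation']).inv().apply(P-m['xyz']);return np.c_[c[:,0]/c[:,2]*K[0,0]+K[0,2],c[:,1]/c[:,2]*K[1,1]+K[1,2]]
def wood(p):
    h=cv2.cvtColor(p,cv2.COLOR_BGR2HSV)
    return cv2.inRange(h,(8,60,90),(28,200,255))
E
python3 - <<'E'
from h import *
for n in ['scene','side']:
    p=cv2.imread(f'pics/{n}0.png');m=wood(p)
    cs,_=cv2.findContours(m,cv2.RETR_EXTERNAL,cv2.CHAIN_APPROX_NONE)
    for c in cs:
        if cv2.contourArea(c)<250: continue
        w=cast(n,c[:,0],0.012);r=cv2.minAreaRect(w.astype(np.float32)*1000)
        print(n,c[:,0].mean(0).round(),np.round(r[0]),np.round(r[1]),round(r[2],1),'area',cv2.contourArea(w.astype(np.float32)*1000))
p=cv2.imread('pics/scene0.png');cv2.imwrite('pics/cropA.png',cv2.resize(p[110:310,100:500],None,fx=2,fy=2,interpolation=cv2.INTER_CUBIC))
p=cv2.imread('pics/side0.png');cv2.imwrite('pics/cropB.png',cv2.resize(p[100:340,130:430],None,fx=2.5,fy=2.5,interpolation=cv2.INTER_CUBIC))
E
```

```text
scene [590. 372.] [792. 437.] [ 86. 143.] 5.8 area 9469.77999400068
scene [153. 254.] [ 732. -334.] [134. 129.] 72.7 area 15763.325970867649
scene [416. 263.] [582. 147.] [287. 194.] 88.0 area 17334.351156795616
scene [262. 211.] [ 543. -178.] [176. 162.] 8.4 area 26095.85061476857
scene [285. 160.] [ 318. -204.] [232.  38.] 83.6 area 6698.561917220941
scene [272. 134.] [ 168. -299.] [134. 142.] 76.2 area 16121.621903186664
scene [513. 130.] [-54. 442.] [325. 266.] 17.0 area 67176.25934829246
scene [ 63. 131.] [ 307. -998.] [361. 335.] 87.1 area 109393.37841801113
scene [622.  48.] [-1230.  1143.] [149. 354.] 70.0 area 42293.16616081074
scene [256.  19.] [-1635. -1105.] [316. 381.] 9.8 area 104348.80714128166
scene [546.   9.] [-2493.  1028.] [809. 920.] 82.2 area 461936.4878538698
scene [112.  53.] [-1236. -1921.] [3316.  742.] 45.3 area 1401276.6236012608
side [ 14. 391.] [666. 627.] [107.  33.] 7.0 area 1756.667042573914
side [ 38. 271.] [891. 442.] [116. 221.] 5.8 area 22403.1589906523
side [193. 266.] [580. 197.] [189. 188.] 88.1 area 12022.663837767905
side [476. 212.] [ 121. -303.] [ 84. 152.] 13.0 area 8755.330294771062
side [383. 203.] [ 341. -206.] [ 29. 249.] 1.9 area 6358.44708811224
side [318. 181.] [ 537. -175.] [164. 173.] 8.7 area 26193.46098052687
side [297. 129.] [ 723. -333.] [131. 136.] 72.7 area 16069.248449171893
side [410.  60.] [ 612. -955.] [319. 295.] 87.1 area 77550.84754536767
side [564.  47.] [  212. -1469.] [ 419. 1079.] 2.8 area 326429.0966165439
```

View pics/cropA.png

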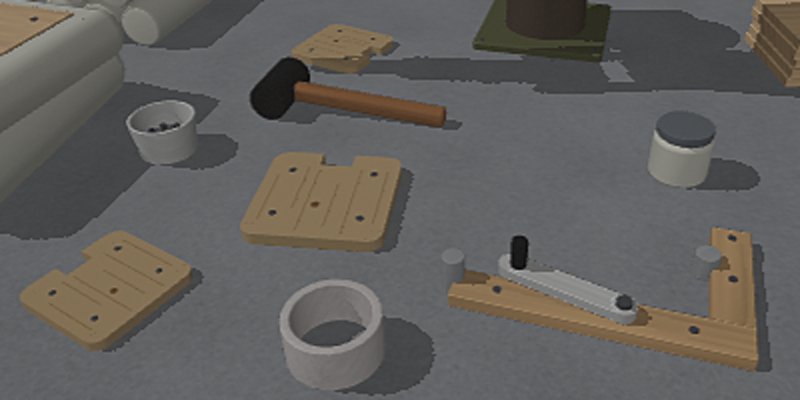

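View pics/cropB.png

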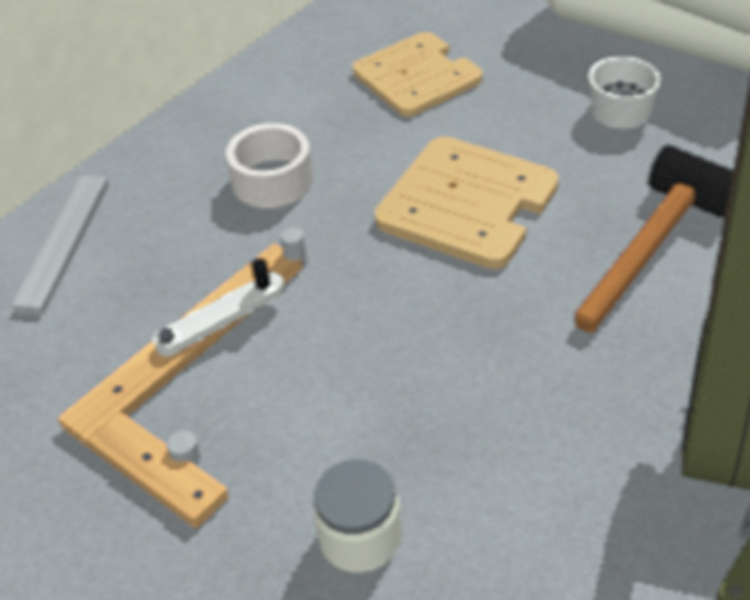

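Confirmed: the board at scene (262,210) / side (317,181) measures about 162 mm across, against about 130 mm for the other two. Next I'll measure the fixed points.

```bash
python3 - <<'E'
from h import *
for nm,z,a,b in [('post',.042,(326.5,238),(246.8,194.8)),('pin',.028,(454,237.5),(202.8,276)),('stub',.062,(359.5,230),(234.4,204.8)),('pivot',.034,(412,261),(196.5,234)),('pot',.068,(442,175),(272,299)),('tape',.048,(266,267),(238,159))]:
    print(nm,cast('scene',a,z).round(4),cast('side',b,z).round(4))
p=cv2.imread('pics/scene0.png');cv2.imwrite('pics/cropC.png',cv2.resize(p[215:305,315:495],None,fx=4.4,fy=4.4,interpolation=cv2.INTER_CUBIC))
p=cv2.imread('pics/side0.png');cv2.imwrite('pics/cropD.png',cv2.resize(p[180:320,145:265],None,fx=4.2,fy=4.2,interpolation=cv2.INTER_CUBIC))
p=cv2.imread('pics/side0.png');cv2.imwrite('pics/cropE.png',cv2.resize(p[145:215,270:360],None,fx=8,fy=8,interpolation=cv2.INTER_CUBIC))
E
```

```text
post [[0.6377 0.0014]] [[0.6308 0.0028]]
pin [[0.558 0.245]] [[0.5515 0.2433]]
stub [[0.6214 0.0629]] [[0.617 0.061]]
pivot [[0.6513 0.1673]] [[0.6474 0.1668]]
pot [[0.389  0.2157]] [[0.3692 0.2213]]
tape [[ 0.745  -0.0827]] [[ 0.7409 -0.0875]]
```

View pics/cropC.png

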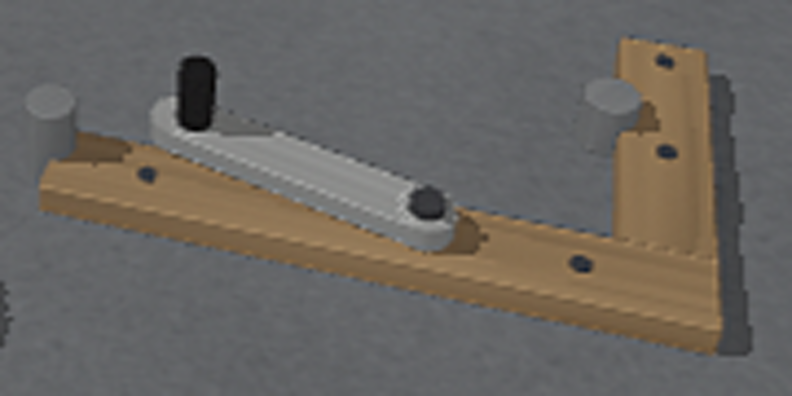

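View pics/cropD.png

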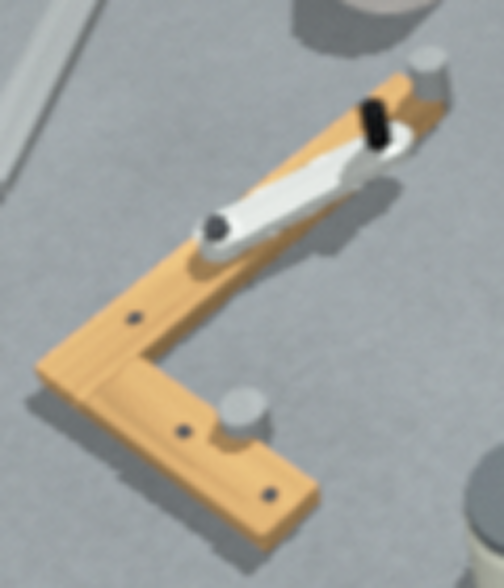

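View pics/cropE.png

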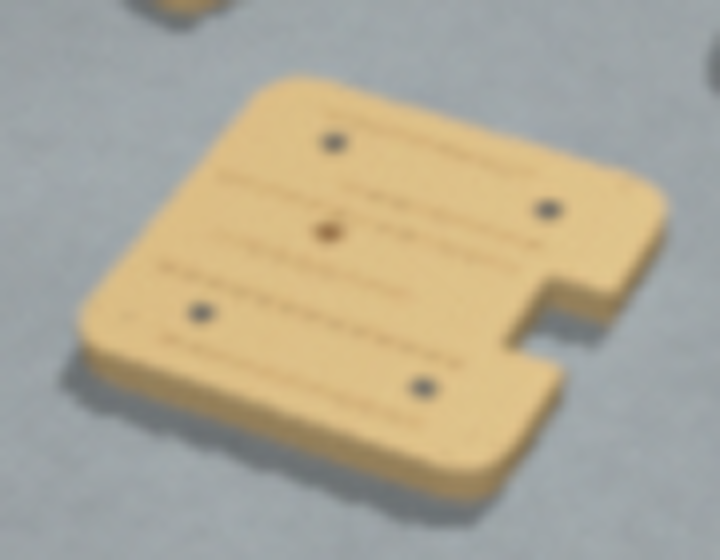

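```bash
python3 - <<'E'
from h import *
def up(c,f,o): return (np.array(c,float)+.5)/f-.5+np.array(o)
J={'a':(-60,80,16),'b':(-60,120,16),'c':(120,120,16),'d':(80,80,16),'e':(120,-165,16),'post':(92,-167,42),'pin':(0,75,28),'piv':(100,0,36)}
S={'a':(622,40),'b':(706,52),'c':(720,330),'e':(42,187),'d':(614,238),'post':(50,100),'pin':(612,95)}
D={'a':(317,490),'d':(140,357),'c':(38,366),'post':(429,60),'pin':(243,411)}
def fit(obs):
    A=np.array([J[k][:2] for k,_ in obs])/1000;B=np.array([w for _,w in obs])
    a=A-A.mean(0);b=B-B.mean(0)
    th=np.arctan2((a[:,0]*b[:,1]-a[:,1]*b[:,0]).sum(),(a*b).sum())
    Rm=np.array([[np.cos(th),-np.sin(th)],[np.sin(th),np.cos(th)]]);t=B.mean(0)-Rm@A.mean(0)
    print('yaw',th.round(4),'t',t.round(4));
    for (k,w),p in zip(obs,A@Rm.T+t): print(k,((w-p)*1000).round(1),end=' ')
    print()
os=[(k,cast('scene',up(v,4.4,(315,215)),J[k][2]/1000)[0]) for k,v in S.items()]
od=[(k,cast('side',up(v,4.2,(145,180)),J[k][2]/1000)[0]) for k,v in D.items()]
fit(os);fit(od);fit(os+od)
# board
E=[(333,142),(547,209),(201,312),(423,387),(329,231)]
w=cast('side',up(E,8,(270,145)),.015);print('screws side',w.round(4), w[:4].mean(0).round(4))
A=[(292,169),(374,174),(272,212),(359,218),(315,204)]
w=cast('scene',up(A,2,(100,110)),.015);print('screws scene',w.round(4),w[:4].mean(0).round(4))
for n,f,o,pts in [('side',8,(270,145),[(555,275),(510,345),(605,292),(562,370)]),('scene',2,(100,110),[(323,154),(359,157)])]:
    print(n,cast(n,up(pts,f,o),.015).round(4))
E
```

```text
yaw -0.0393 t [0.5511 0.1701]
a [2.4 0.6] b [ 0.3 -0.7] c [-1.4 -0.8] e [-0.2  2.8] d [-0.8 -1.6] post [-0.4  0.3] pin [ 0.1 -0.6] 
yaw -0.0418 t [0.5467 0.1711]
a [0.4 1.8] d [-0.5  0.2] c [-0.7 -2.3] post [ 1.4 -0.1] pin [-0.6  0.5] 
yaw -0.0391 t [0.5493 0.1705]
a [4.2 0.2] b [ 2.2 -1.1] c [ 0.4 -1.2] e [1.6 2.4] d [ 1.  -1.9] post [ 1.4 -0.1] pin [ 1.9 -0.9] a [-2.   2.6] d [-2.9  0.6] c [-3.1 -2. ] post [-1.7  0.3] pin [-3.   1.1] 
screws side [[ 0.5878 -0.2217]
 [ 0.5049 -0.2341]
 [ 0.5731 -0.1234]
 [ 0.4901 -0.1355]
 [ 0.5612 -0.1818]] [ 0.539  -0.1787]
screws scene [[ 0.5038 -0.2341]
 [ 0.4895 -0.1337]
 [ 0.5869 -0.2213]
 [ 0.573  -0.1226]
 [ 0.5614 -0.1799]] [ 0.5383 -0.1779]
side [[ 0.4839 -0.2067]
 [ 0.4774 -0.1688]
 [ 0.4652 -0.2091]
 [ 0.4564 -0.1684]]
scene [[ 0.4643 -0.2098]
 [ 0.4596 -0.1637]]
```

```bash
cat >> h.py <<'E'
YAW=-0.040;T=np.array([.549,.1705])
RJ=np.array([[np.cos(YAW),-np.sin(YAW)],[np.sin(YAW),np.cos(YAW)]])
def toj(w): return (np.atleast_2d(w)[:,:2]-T)@RJ*1000   # mm
def tow(j): return np.atleast_2d(j)/1000@RJ.T+T
def tcp():
    from rig import read_state
    s=read_state();r=R.from_quat(s['eef_rot']).as_matrix()
    print('t',round(s['time'],2),'tcp jig',toj(s['eef_pos'])[0].round(1),'z',(s['eef_pos'][2]*1000).round(1),'toolx-jig deg',round(np.degrees(np.arctan2(r[1,0],r[0,0])-YAW),1),'F',np.round(s['ft_force'],1),'w',round(s['grip_width'],3))
E
python3 -c "
from h import *
tcp()
for n,p in dict(board=(.5395,-.177),slot=(.464,-.188),bottom=(.4806,-.1878),tape=(.743,-.085),pot=(.379,.218),stub=(.619,.062)).items(): print(n,toj(p)[0].round(1))"
```

```text
t 0.1 tcp jig [-280.7 -703.9] z 230.5 toolx-jig deg 27.0 F [0.1 0.4 0.2] w 0.085
board [   4.4 -347.6]
slot [ -70.6 -361.6]
bottom [ -54.  -360.7]
tape [ 204.1 -247.5]
pot [-171.8   40.7]
stub [  74.3 -105.6]
```

Emit:
drive_tool(
  steps=[
    [[0,0,0,0,0,9,-1],[0,0,0,0,0,9,-1],[0,0,0,0,0,9,-1],[3,-4.9,0,0,0,0,-1],[3,-4.9,0,0,0,0,-1],[3,-4.9,0,0,0,0,-1],[3,-4.9,2,0,0,0,-1],[3,-4.9,2,0,0,0,-1]],
  ],
)

```text
time: 1.1
eef_pos: [0.401, -0.2818, 0.1909]
eef_rot: [1.0, -0.02, 0.0, 0.0]
ft_force: [0.9, 0.4, -0.1]
grip_width: 0.0004
```

```bash
python3 -c "
from h import *
tcp()"
```

```text
t 1.1 tcp jig [-129.8 -457.9] z 190.9 toolx-jig deg 0.0 F [ 0.9  0.4 -0.1] w 0.0
```

Emit:
drive_tool(
  steps=[
    [[3,-4.8,2,0,0,0,-1],[2.9,-4.8,2,0,0,0,-1],[0,0,4,0,0,0,-1],[0,0,4,0,0,0,-1],[0,0,2,0,0,0,-1],[0,0,0,0,0,0,-1]],
  ],
)

```text
time: 1.85
eef_pos: [0.4613, -0.1888, 0.0496]
eef_rot: [1.0, -0.02, -0.002, -0.001]
ft_force: [0.3, 0.1, 0.3]
grip_width: -0.0
```

```bash
cat > look.py <<'E'
import sys
from h import *
tag=sys.argv[1]; tcp()
for n,(x0,y0,x1,y1) in dict(scene=(180,130,500,310),side=(140,90,380,320)).items():
    p,d=viewer.read_camera(n);cv2.imwrite(f'pics/{n}{tag}.png',p)
    c=p[y0:y1,x0:x1];cv2.imwrite(f'pics/{n}{tag}c.png',cv2.resize(c,None,fx=2.4,fy=2.4,interpolation=cv2.INTER_CUBIC))
E
python3 look.py 1
```

```text
t 1.85 tcp jig [ -73.3 -362.5] z 49.6 toolx-jig deg 0.0 F [0.3 0.1 0.3] w -0.0
```

View pics/scene1c.png

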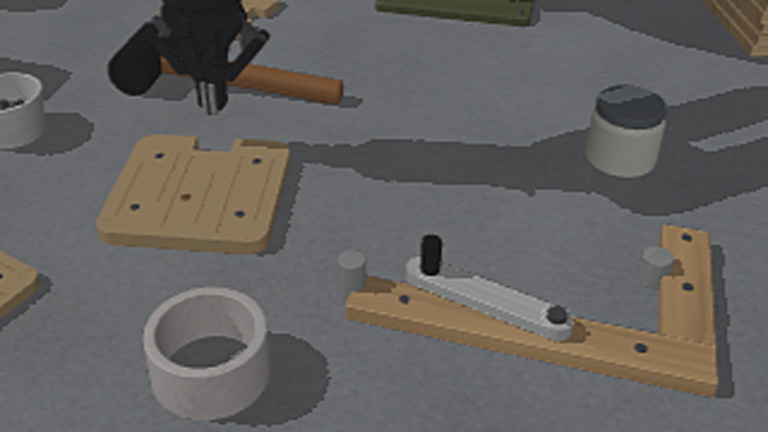

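View pics/side1c.png

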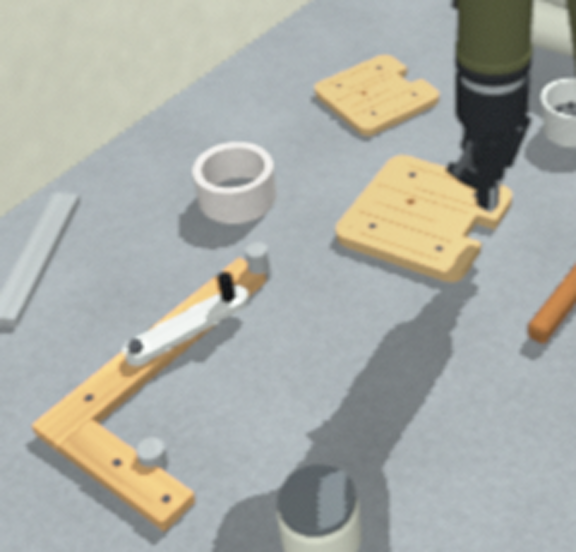

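Emit:
drive_tool(
  steps=[
    [[0,0,2,0,0,0,-1],[0,0,1.6,0,0,0,-1],[0,0,0.7,0,0,0,-1],[0.6,0,0,0,0,0,-1],[0.6,0,0,0,0,0,-1],[0.6,0,0,0,0,0,-1],[0.6,0,0,0,0,0,-1]],
  ],
)

```text
time: 2.82
eef_pos: [0.487, -0.1906, 0.0086]
eef_rot: [1.0, -0.02, -0.0, 0.0]
ft_force: [-2.5, -0.9, 1.7]
grip_width: -0.0003
```

```bash
python3 look.py 2
```

```text
t 2.83 tcp jig [ -47.5 -363.3] z 8.6 toolx-jig deg 0.0 F [-2.5 -0.9  1.7] w -0.0
```

View pics/scene2c.png

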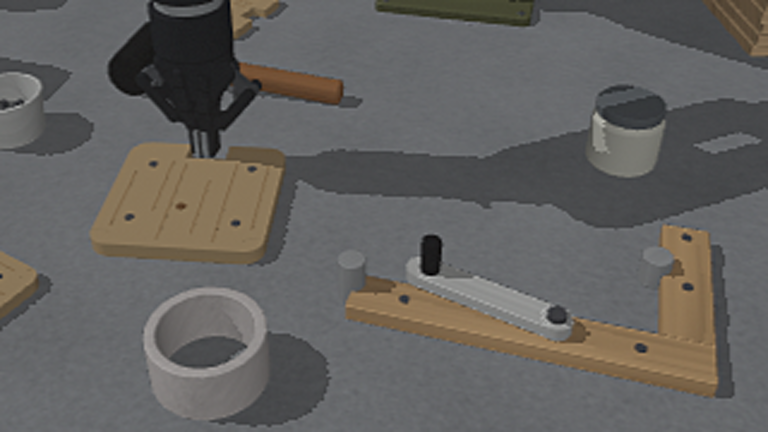

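View pics/side2c.png

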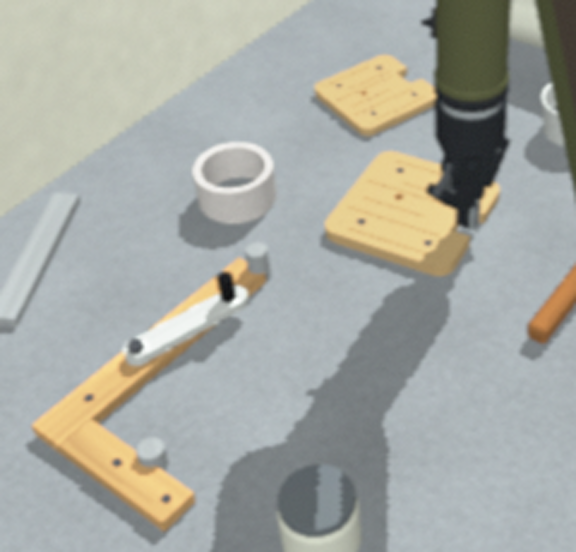

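Emit:
drive_tool(
  steps=[
    [[0.6,0,0,0,0,0,-1],[0.6,0,0,0,0,0,-1],[0.6,0,0,0,0,0,-1],[0.2,-0.6,0,0,0,0,-1],[0,-0.8,0,0,0,0,-1],[0,-0.8,0,0,0,0,-1],[0,-0.8,0,0,0,0,-1],[0,-0.8,0,0,0,0,-1]],
  ],
)

```text
time: 3.92
eef_pos: [0.5089, -0.1531, 0.0085]
eef_rot: [1.0, -0.02, 0.001, 0.0]
ft_force: [0.4, -2.0, 1.6]
grip_width: 0.0002
```

```bash
python3 look.py 3
```

```text
t 3.92 tcp jig [ -27.2 -324.9] z 8.5 toolx-jig deg 0.0 F [ 0.4 -2.   1.6] w 0.0
```

View pics/scene3c.png

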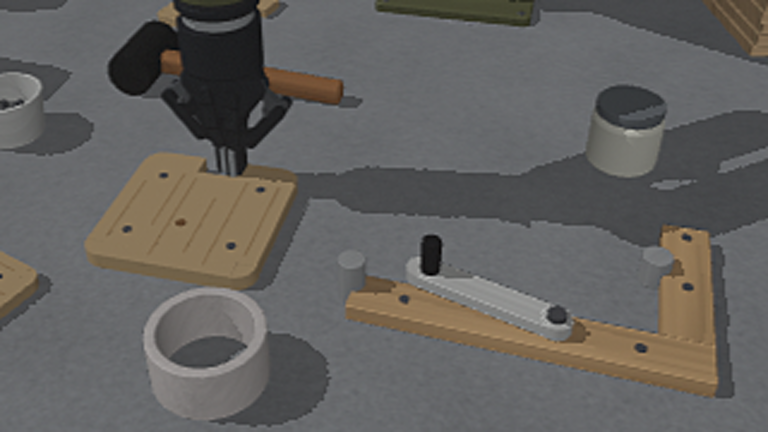

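View pics/side3c.png

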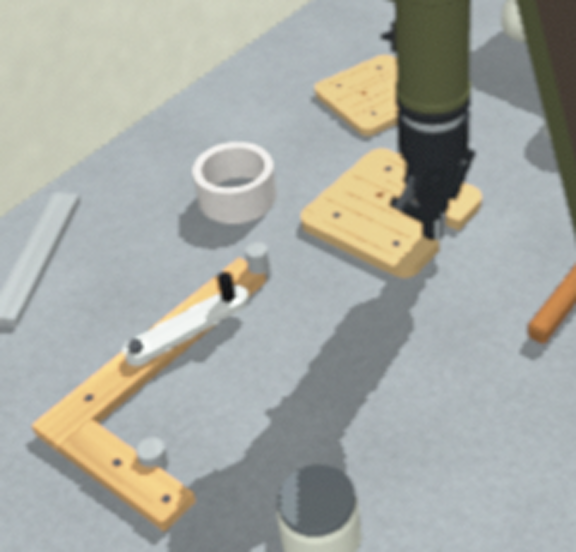

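```bash
cat >> h.py <<'E'
def up(c,n): 
    o={'scene':(180,130),'side':(140,90)}[n]
    return (np.array(c,float)+.5)/2.4-.5+np.array(o)
def pose(n,sc):
    """sc: screws crop px ordered notch-left.. : [notchside1,notchside2,far1,far2] such that 1/1 share a side; returns centre,yaw in jig"""
    w=toj(cast(n,up(sc,n),.015));v=(w[0]+w[1]-w[2]-w[3]);a=np.arctan2(v[1],v[0])
    c=w.mean(0)+1.5*np.array([np.cos(a),np.sin(a)])*0
    print(n,'c',c.round(1),'notch dir deg',np.degrees(a).round(1)%360)
E
python3 -c "
from h import *
pose('scene',[(163,175),(260,190),(127,229),(231,246)])
tcp()"
```

```text
scene c [  40.5 -333.8] notch dir deg 183.4
t 4.03 tcp jig [ -27.3 -324.1] z 8.5 toolx-jig deg 0.1 F [-0.6  2.6  2.1] w 0.0
```

```bash
python3 -c "
from h import *
print(toj(cast('side',(379,132),.05)),toj(cast('scene',(181,169),.05)))"
```

```text
[[ -47.65056307 -586.22441179]] [[ -39.41822075 -587.25328066]]
```

Emit:
drive_tool(
  steps=[
    [[0,0.2,-2,0,0,0,-1],[0,0,-3,0,0,0,-1],[2.2,4.2,0,0,0,0,-1],[2.2,4.2,0,0,0,0,-1],[2.2,4.0,0,0,0,0,-1],[0,0,0,0,0,0,-1]],
  ],
)

```text
time: 4.78
eef_pos: [0.5713, -0.2853, 0.0582]
eef_rot: [1.0, -0.021, 0.001, 0.001]
ft_force: [0.1, -0.2, -0.5]
grip_width: -0.0006
```

```bash
python3 look.py 4
```

```text
t 4.78 tcp jig [  40.5 -454.6] z 58.2 toolx-jig deg -0.1 F [ 0.1 -0.2 -0.5] w -0.001
```

View pics/scene4c.png

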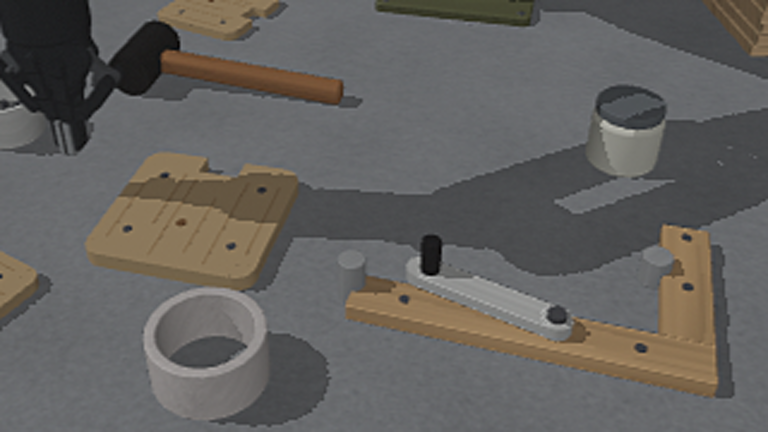

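View pics/side4c.png

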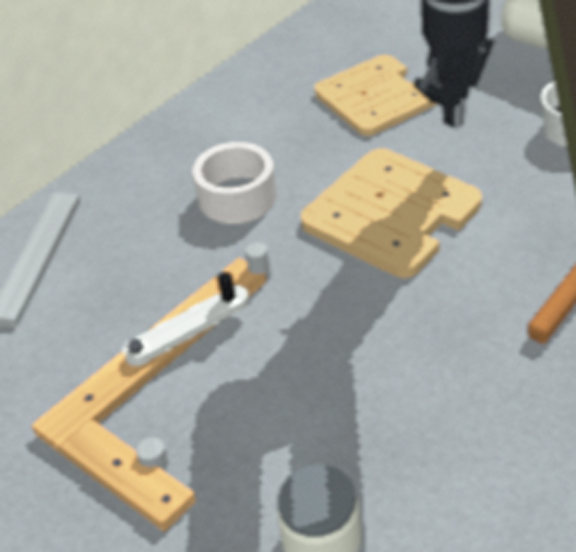

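```bash
python3 -c "
from h import *
pose('side',[(446,194),(396,243),(387,168),(336,215)])
pose('scene',[(164,175),(261,189),(127,228),(231,245)])
"
```

```text
side c [  40.3 -333.9] notch dir deg 182.8
scene c [  39.4 -333.7] notch dir deg 182.6
```

Emit:
drive_tool(
  steps=[
    [[0,0,3,0,0,0,-1],[0,0,2,0,0,0,-1],[0,-1.5,0,0,0,0,-1],[0,-1,0,0,0,0,-1],[0,-1,0,0,0,0,-1],[0,-1,0,0,0,0,-1],[0,-1,0,0,0,0,-1],[0,-1,0,0,0,0,-1]],
  ],
)

```text
time: 5.88
eef_pos: [0.5724, -0.2169, 0.0088]
eef_rot: [1.0, -0.02, 0.001, 0.0]
ft_force: [-0.2, -1.7, 1.4]
grip_width: -0.0002
```

Emit:
drive_tool(
  steps=[
    [[0,-1,0,0,0,0,-1],[0,-1,0,0,0,0,-1],[0,-0.8,0,0,0,0,-1],[0,0,0,0,0,0,-1]],
  ],
)

```text
time: 6.38
eef_pos: [0.5733, -0.1879, 0.0085]
eef_rot: [1.0, -0.02, 0.0, -0.001]
ft_force: [0.8, 1.1, 4.2]
grip_width: -0.0003
```

```bash
python3 look.py 5
```

```text
t 6.38 tcp jig [  38.6 -357.1] z 8.5 toolx-jig deg 0.0 F [0.8 1.1 4.2] w -0.0
```

View pics/scene5c.png

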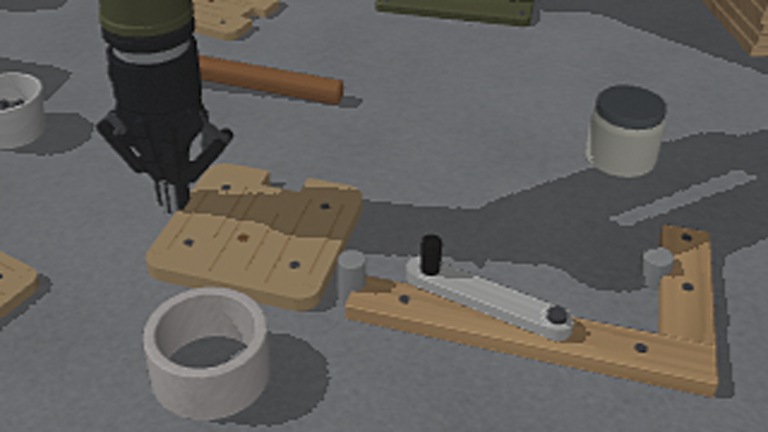

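View pics/side5c.png

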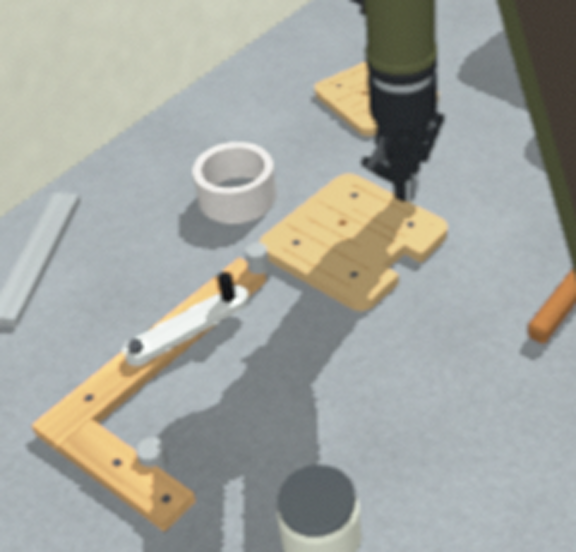

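Emit:
drive_tool(
  steps=[
    [[0,-0.8,0,0,0,0,-1],[0,-0.6,0,0,0,0,-1],[0,-0.6,0,0,0,0,-1],[0,-0.6,0,0,0,0,-1]],
  ],
)

```text
time: 6.98
eef_pos: [0.5712, -0.1737, 0.0085]
eef_rot: [1.0, -0.016, -0.002, 0.009]
ft_force: [-17.2, -47.6, 3.7]
grip_width: 0.0002
```

```bash
python3 -c "
from h import *
pose('side',[(411,224),(354,274),(354,195),(296,242)])
pose('scene',[(226,188),(325,206),(188,242),(294,265)])
"; python3 look.py 6
```

```text
side c [  44.  -270.7] notch dir deg 180.0
scene c [  44.5 -269.5] notch dir deg 179.2
t 6.97 tcp jig [  36. -343.] z 8.5 toolx-jig deg 0.5 F [-17.2 -47.6   3.7] w 0.0
```

View pics/scene6c.png

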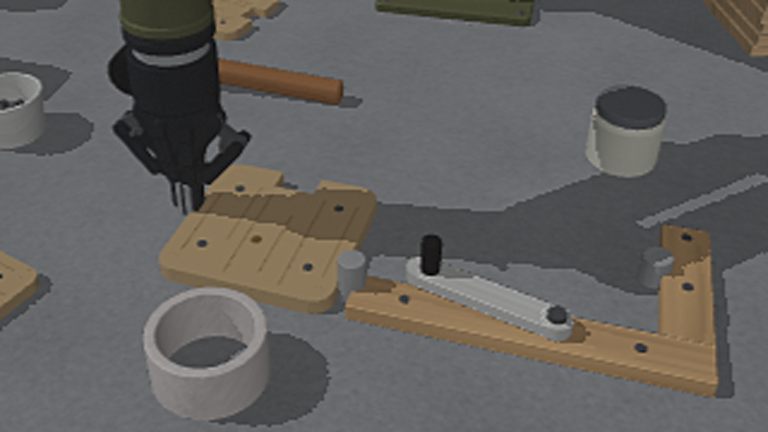

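View pics/side6c.png

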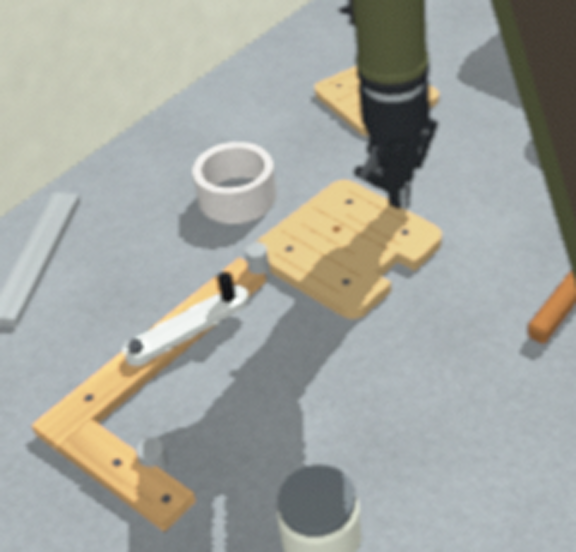

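Emit:
drive_tool(
  steps=[
    [[0,0.8,0,0,0,0,-1],[0,1.2,0,0,0,0,-1],[0,0,-3,0,0,0,-1],[0,0,-2,0,0,0,-1],[0,0,0,0,0,0,-1]],
  ],
)

```text
time: 7.7
eef_pos: [0.5735, -0.1825, 0.0589]
eef_rot: [1.0, -0.02, 0.001, -0.0]
ft_force: [0.4, -0.8, -0.3]
grip_width: 0.0002
```

```bash
python3 -c "
from h import *
pose('side',[(405,232),(346,281),(349,201),(289,248)])
pose('scene',[(240,188),(338,209),(202,243),(307,267)])
tcp()
"
```

```text
side c [  42.8 -257.9] notch dir deg 178.5
scene c [  42.9 -257. ] notch dir deg 178.5
t 7.7 tcp jig [  38.6 -351.8] z 58.9 toolx-jig deg 0.0 F [ 0.4 -0.8 -0.3] w 0.0
```

Emit:
drive_tool(
  steps=[
    [[-2.2,-3.2,0,0,0,0,-1],[-2.2,-3.2,0,0,0,0,-1],[-2.2,-3.2,0,0,0,0,-1],[0,0,2,0,0,0,-1],[0,0,0,0,0,0,-1]],
  ],
)

```text
time: 8.32
eef_pos: [0.5085, -0.0832, 0.0362]
eef_rot: [1.0, -0.019, -0.003, -0.001]
ft_force: [0.2, 0.8, 0.3]
grip_width: 0.0001
```

```bash
python3 look.py 7
```

```text
t 8.32 tcp jig [ -30.4 -255.1] z 36.2 toolx-jig deg 0.1 F [0.2 0.8 0.3] w 0.0
```

View pics/scene7c.png

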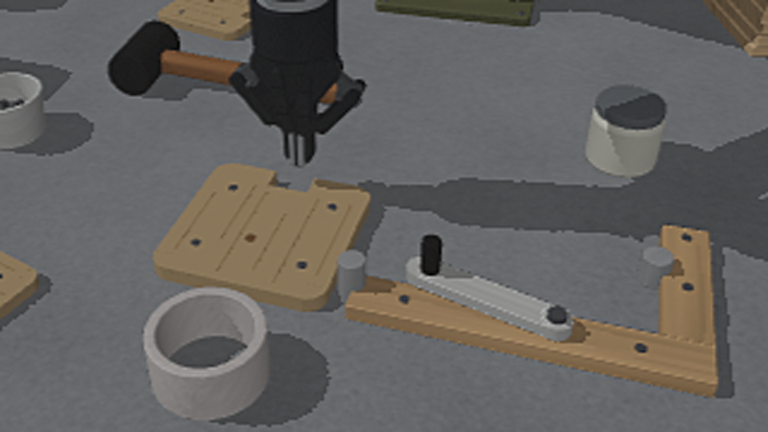

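View pics/side7c.png

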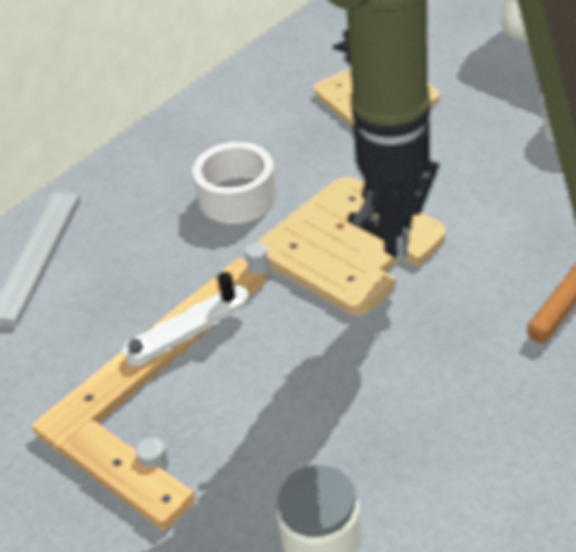

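Emit:
drive_tool(
  steps=[
    [[0.1,0.5,0,0,0,0,-1],[0,0,1.5,0,0,0,-1],[0,0,1.2,0,0,0,-1],[0,-0.6,0,0,0,0,-1],[0,-0.8,0,0,0,0,-1],[0,-0.8,0,0,0,0,-1],[0,-0.8,0,0,0,0,-1]],
  ],
)

```text
time: 9.3
eef_pos: [0.5135, -0.0589, 0.0116]
eef_rot: [1.0, -0.019, 0.0, 0.0]
ft_force: [-0.1, -1.2, 0.4]
grip_width: -0.0001
```

```bash
python3 look.py 8
```

```text
t 9.3 tcp jig [ -26.3 -230.7] z 11.6 toolx-jig deg 0.1 F [-0.1 -1.2  0.4] w -0.0
```

View pics/scene8c.png

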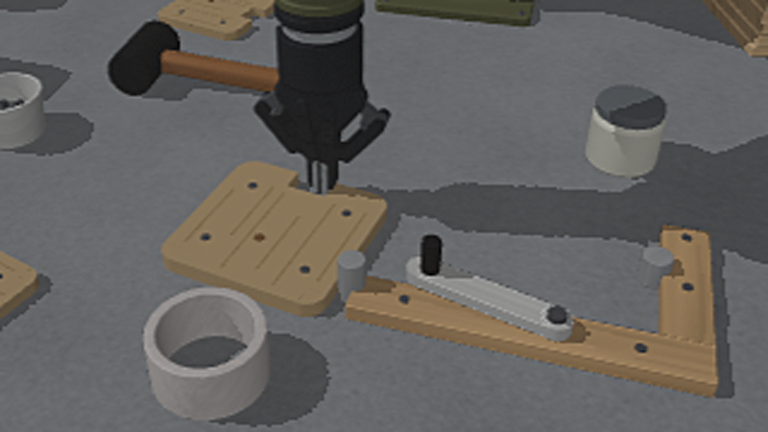

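View pics/side8c.png

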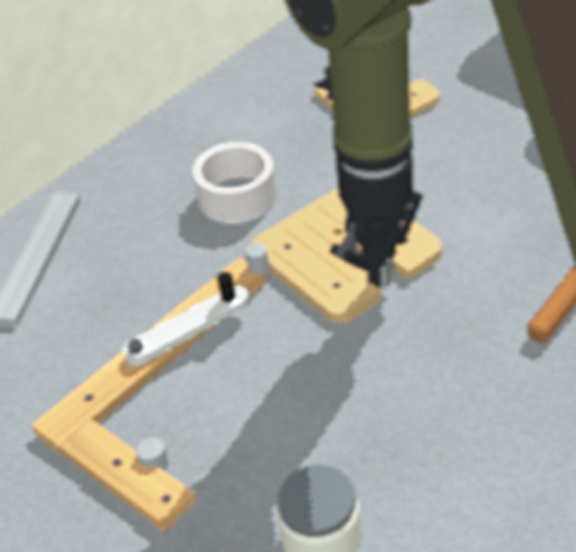

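Emit:
drive_tool(
  steps=[
    [[0,-0.8,0.3,0,0,0,-1],[0,-0.8,0,0,0,0,-1],[0,-0.8,0,0,0,0,-1],[0,-0.8,0,0,0,0,-1],[0,-0.8,0,0,0,0,-1],[0,-0.8,0,0,0,0,-1]],
  ],
)

```text
time: 10.15
eef_pos: [0.5139, -0.0113, 0.0082]
eef_rot: [1.0, -0.02, -0.001, 0.0]
ft_force: [-2.5, -5.1, 5.0]
grip_width: -0.0003
```

```bash
python3 look.py 9;  python3 -c "
from h import *
pose('scene',[(252,185),(347,212),(206,237),(305,269)])"
```

```text
t 10.15 tcp jig [ -27.8 -183. ] z 8.2 toolx-jig deg 0.0 F [-2.5 -5.1  5. ] w -0.0
scene c [  40.1 -252.5] notch dir deg 172.0
```

View pics/scene9c.png

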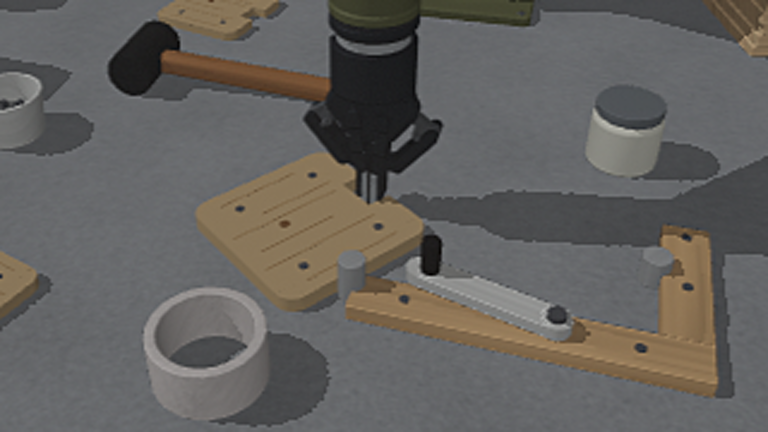

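View pics/side9c.png

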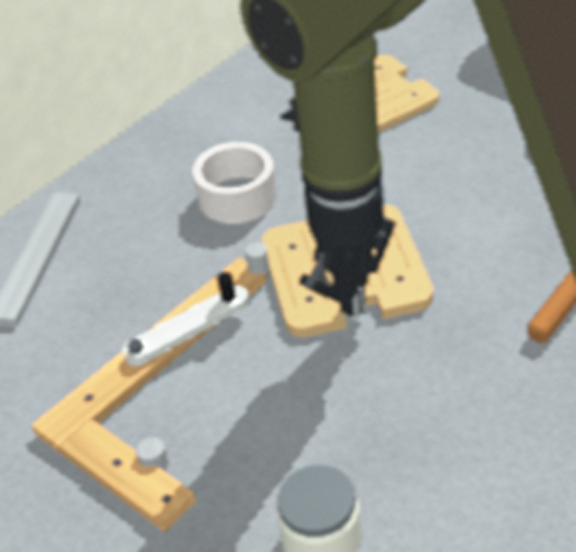

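Emit:
drive_tool(
  steps=[
    [[0,-0.8,0,0,0,0,-1],[0.1,-0.8,0,0,0,0,-1],[0.1,-0.8,0,0,0,0,-1],[0.1,-0.8,0,0,0,0,-1],[0.2,-0.8,0,0,0,0,-1]],
  ],
)

```text
time: 10.88
eef_pos: [0.5214, 0.0289, 0.0081]
eef_rot: [1.0, -0.02, -0.0, -0.0]
ft_force: [-1.8, -1.9, 2.3]
grip_width: -0.0002
```

```bash
python3 look.py 10;  python3 -c "
from h import *
pose('scene',[(312,175),(378,227),(240,209),(304,266)])"
```

```text
t 10.88 tcp jig [ -21.9 -142.6] z 8.1 toolx-jig deg 0.0 F [-1.8 -1.9  2.3] w -0.0
scene c [  23.  -228.7] notch dir deg 145.4
```

View pics/scene10c.png

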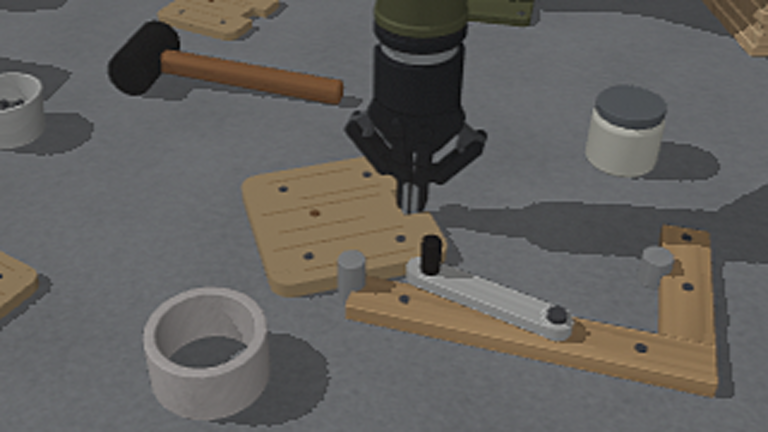

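View pics/side10c.png

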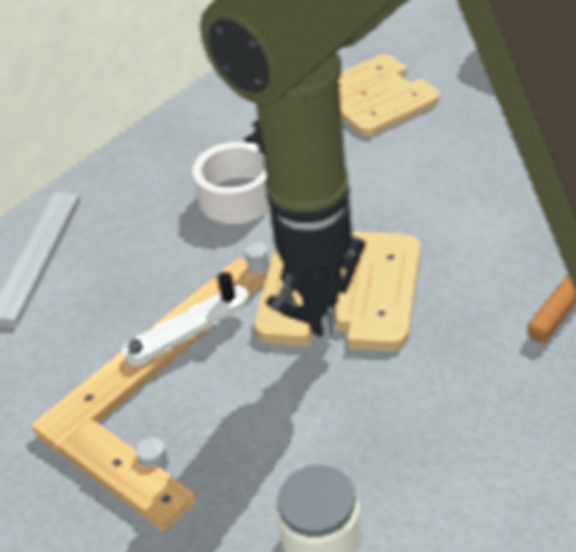

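Emit:
drive_tool(
  steps=[
    [[0.3,-0.8,0,0,0,0,-1],[0.3,-0.8,0,0,0,0,-1],[0.3,-0.8,0,0,0,0,-1],[0,-0.5,0,0,0,0,-1]],
  ],
)

```text
time: 11.48
eef_pos: [0.533, 0.0575, 0.0084]
eef_rot: [1.0, -0.02, 0.001, -0.0]
ft_force: [-1.8, -1.0, 0.5]
grip_width: -0.0001
```

```bash
python3 look.py 11;  python3 -c "
from h import *
pose('scene',[(367,174),(401,238),(284,188),(308,256)])"
```

```text
t 11.47 tcp jig [ -11.5 -113.6] z 8.4 toolx-jig deg 0.0 F [-1.8 -1.   0.5] w -0.0
scene c [   7.3 -203.1] notch dir deg 122.5
```

View pics/scene11c.png

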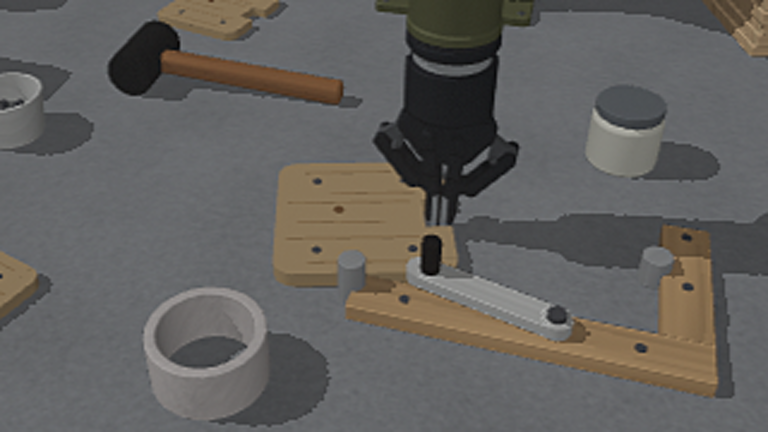

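View pics/side11c.png

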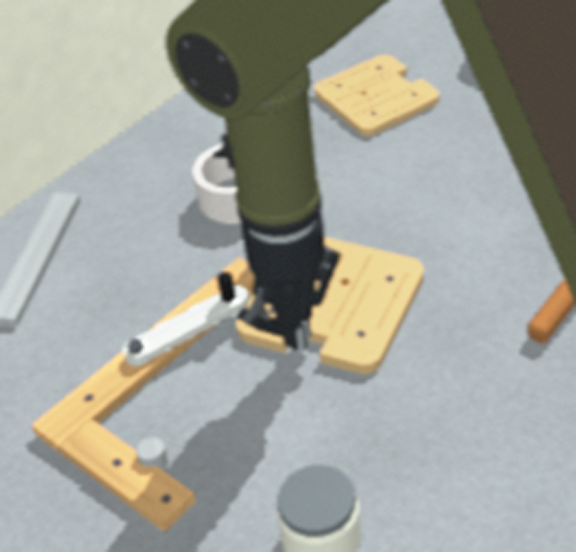

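Emit:
drive_tool(
  steps=[
    [[0,0,-3,0,0,0,-1],[-1,0,-3,0,0,0,-1],[-6,0,0,0,0,0,-1],[-6,1,0,0,0,0,-1],[0,6,0,0,0,0,-1],[0,6,0,0,0,0,-1]],
  ],
)

```text
time: 12.32
eef_pos: [0.3968, -0.0685, 0.0688]
eef_rot: [1.0, -0.018, 0.001, 0.0]
ft_force: [1.5, -0.6, -0.5]
grip_width: 0.0002
```

```bash
python3 look.py 12
```

```text
t 12.32 tcp jig [-142.6 -244.9] z 68.8 toolx-jig deg 0.2 F [ 1.5 -0.6 -0.5] w 0.0
```

View pics/scene12c.png

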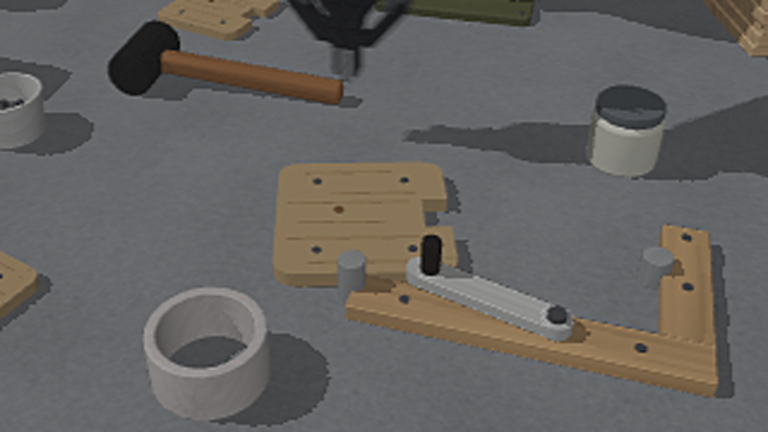

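View pics/side12c.png

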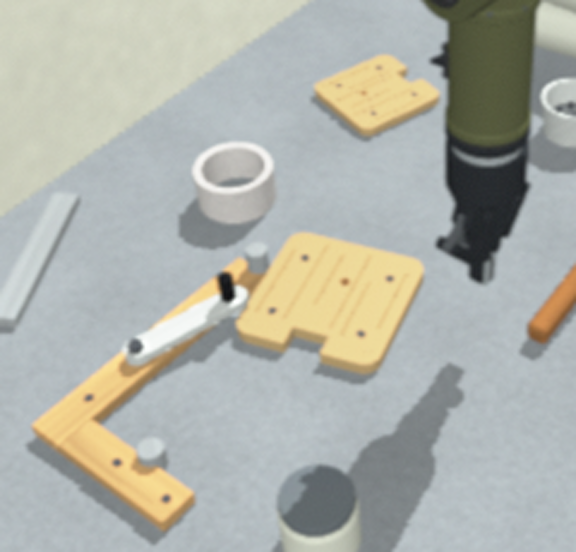

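```bash
python3 -c "
from h import *
pose('scene',[(404,181),(412,248),(317,181),(317,249)])
pose('side',[(361,334),(272,311),(390,279),(305,258)])"
```

```text
scene c [   2.5 -182.8] notch dir deg 106.9
side c [   1.3 -182.9] notch dir deg 107.5
```

Emit:
drive_tool(
  steps=[
    [[3,3,0,0,0,0,-1],[5,3,0,0,0,0,-1],[4,0,3,0,0,0,-1],[0,0,3,0,0,0,-1],[0,-0.8,0,0,0,0,-1],[0,-0.8,0,0,0,0,-1],[0,-0.8,0,0,0,0,-1],[0,-0.8,0,0,0,0,-1]],
  ],
)

```text
time: 13.42
eef_pos: [0.5157, -0.1002, 0.0094]
eef_rot: [1.0, -0.019, 0.001, 0.0]
ft_force: [-0.3, -2.2, 0.5]
grip_width: 0.0001
```

```bash
python3 look.py 13
```

```text
t 13.43 tcp jig [ -22.4 -271.8] z 9.4 toolx-jig deg 0.1 F [-0.3 -2.2  0.5] w 0.0
```

View pics/scene13c.png

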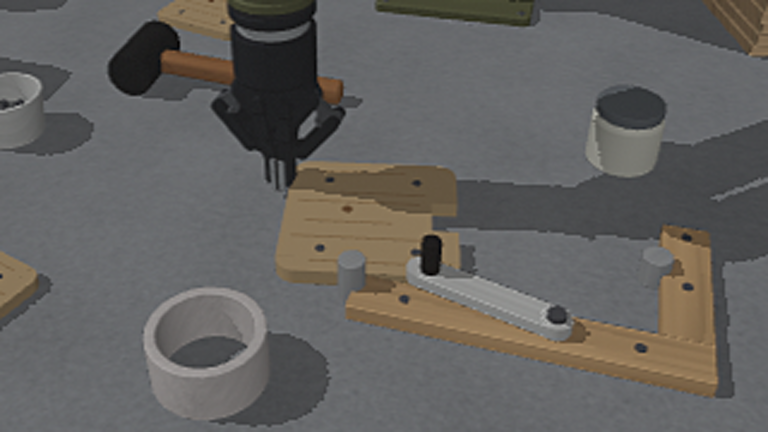

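View pics/side13c.png

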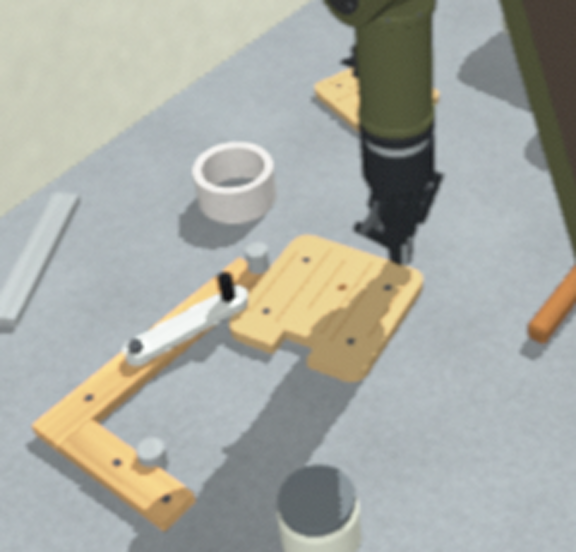

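Turning well against the post. I'll continue pushing here.

Emit:
drive_tool(
  steps=[
    [[0,-0.8,0,0,0,0,-1],[0,-0.8,0,0,0,0,-1],[0,-0.8,0,0,0,0,-1]],
  ],
)

```text
time: 13.9
eef_pos: [0.5117, -0.0786, 0.0083]
eef_rot: [1.0, -0.018, -0.004, 0.002]
ft_force: [-13.1, -16.2, 12.8]
grip_width: 0.0001
```

```bash
python3 look.py 14; python3 -c "
from h import *
pose('scene',[(417,183),(415,252),(330,179),(319,247)])
pose('side',[(350,341),(266,311),(388,287),(306,260)])"
```

```text
t 13.9 tcp jig [ -27.3 -250.4] z 8.3 toolx-jig deg 0.2 F [-13.1 -16.2  12.8] w 0.0
scene c [   1.1 -175.8] notch dir deg 102.0
side c [   1.1 -175.3] notch dir deg 101.5
```

View pics/scene14c.png

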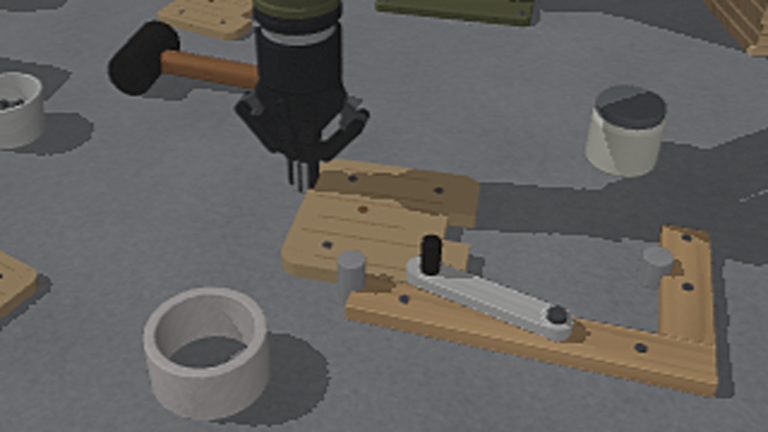

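View pics/side14c.png

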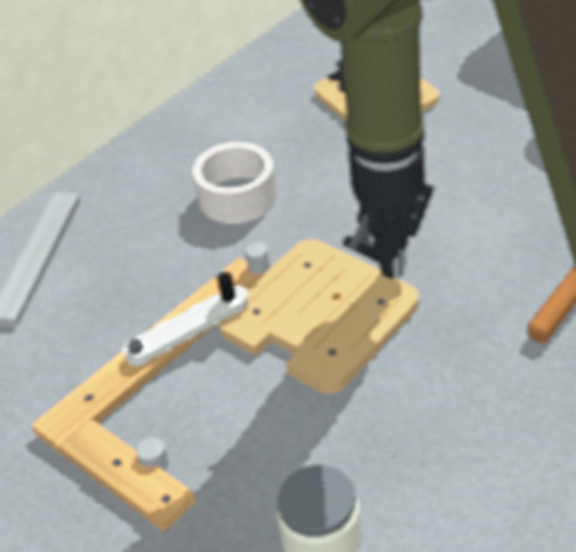

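```bash
python3 -c "
from h import *
pose('side',[(332,352),(256,311),(381,302),(307,265)])
w=toj(cast('scene',up([(438,190),(352,179),(327,245)],'scene'),.015));print(w, np.degrees(np.arctan2(*(w[0]-w[1])[::-1])))"
```

```text
side c [   1.1 -161.5] notch dir deg 92.2
[[ -51.4280406  -123.3306076 ]
 [ -45.11847806 -206.67610209]
 [  54.24638462 -200.62677995]] 94.32924488940809
```

Emit:
drive_tool(
  steps=[
    [[0,1.5,0,0,0,0,-1],[3.5,0,0,0,0,0,-1],[0,-1.2,0,0,0,0,-1],[0,-0.8,0,0,0,0,-1],[0,-0.8,0,0,0,0,-1],[0,-0.8,0,0,0,0,-1],[0,-0.8,0,0,0,0,-1]],
  ],
)

```text
time: 14.88
eef_pos: [0.5522, -0.0488, 0.0085]
eef_rot: [1.0, -0.02, -0.0, 0.0]
ft_force: [0.5, -3.9, 5.1]
grip_width: -0.0004
```

```bash
python3 look.py 15
```

```text
t 14.88 tcp jig [  11.9 -219. ] z 8.5 toolx-jig deg 0.1 F [ 0.5 -3.9  5.1] w -0.0
```

View pics/side15c.png

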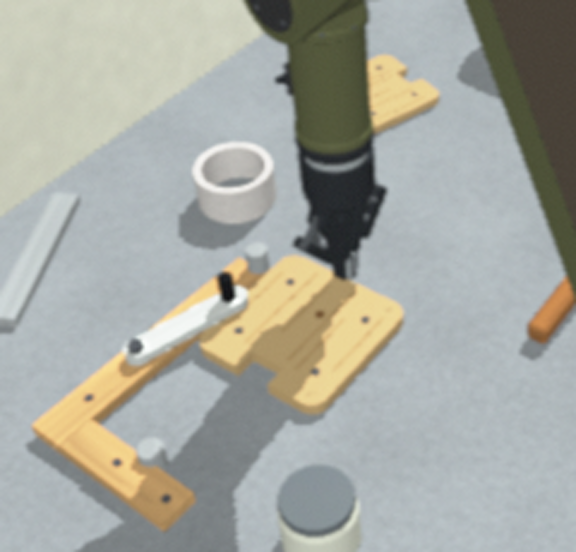

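View pics/scene15c.png

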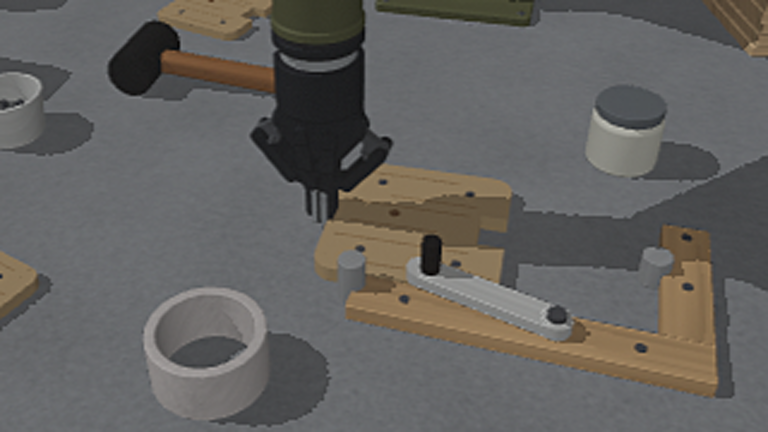

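```bash
python3 -c "
from h import *
pose('side',[(315,371),(238,330),(365,320),(290,282)])
pose('scene',[(469,195),(455,263),(383,182),(360,248)])"
```

```text
side c [  -1.8 -131.6] notch dir deg 92.5
scene c [  -1.5 -132.6] notch dir deg 92.6
```

Emit:
drive_tool(
  steps=[
    [[0,-0.8,0,0,0,0,-1],[0,-0.8,0,0,0,0,-1],[0,-0.8,0,0,0,0,-1],[0,-0.8,0,0,0,0,-1],[0,-0.8,0,0,0,0,-1],[0,-0.8,0,0,0,0,-1]],
  ],
)

```text
time: 15.72
eef_pos: [0.5538, -0.0016, 0.0085]
eef_rot: [1.0, -0.02, -0.001, 0.001]
ft_force: [-2.2, -5.8, 5.8]
grip_width: -0.0003
```

```bash
python3 look.py 16
```

```text
t 15.72 tcp jig [  11.6 -171.7] z 8.5 toolx-jig deg 0.1 F [-2.2 -5.8  5.8] w -0.0
```

View pics/side16c.png

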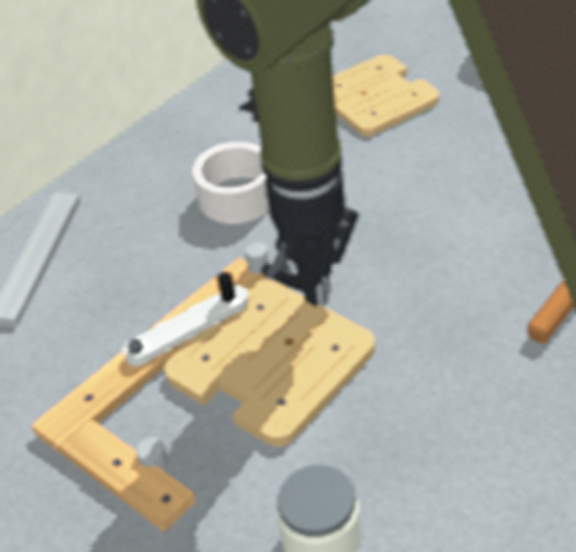

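View pics/scene16c.png

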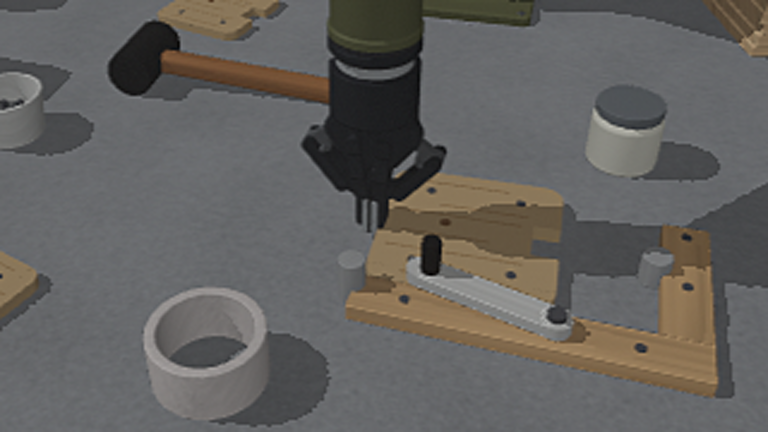

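Emit:
drive_tool(
  steps=[
    [[0,-0.9,0,0,0,0,-1],[0,-0.9,0,0,0,0,-1],[0,-0.9,0,0,0,0,-1],[0,-0.9,0,0,0,0,-1],[0,-0.9,0,0,0,0,-1],[0,-0.8,0,0,0,0,-1]],
  ],
)

```text
time: 16.58
eef_pos: [0.5556, 0.0514, 0.0085]
eef_rot: [1.0, -0.019, -0.001, 0.001]
ft_force: [-1.2, -6.3, 7.3]
grip_width: 0.0002
```

```bash
python3 look.py 17
```

```text
t 16.57 tcp jig [  11.4 -118.7] z 8.5 toolx-jig deg 0.1 F [-1.2 -6.3  7.3] w 0.0
```

View pics/side17c.png

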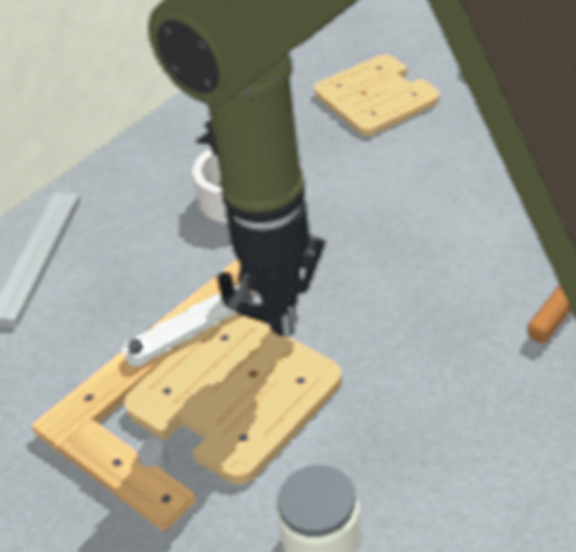

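View pics/scene17c.png

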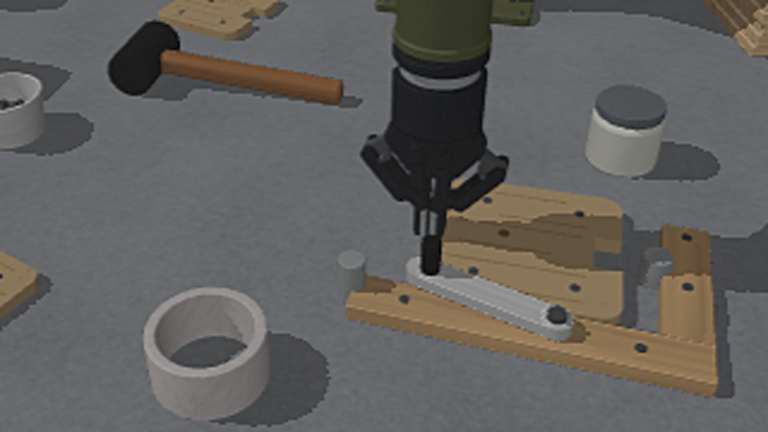

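```bash
python3 -c "
from h import *
pose('side',[(243,437),(167,391),(300,380),(224,338)])
pose('scene',[(580,214),(575,287),(487,200),(473,271)])"
```

```text
side c [ -1.3 -31.3] notch dir deg 92.4
scene c [ -1.3 -32. ] notch dir deg 92.8
```

Emit:
drive_tool(
  steps=[
    [[0,-0.7,0,0,0,0,-1],[0,-0.7,0,0,0,0,-1],[0,-0.6,0,0,0,0,-1]],
  ],
)

```text
time: 17.05
eef_pos: [0.5564, 0.0713, 0.0085]
eef_rot: [1.0, -0.019, -0.001, 0.001]
ft_force: [-0.4, -6.4, 7.7]
grip_width: 0.0001
```

Emit:
drive_tool(
  steps=[
    [[0,-0.4,0,0,0,0,-1],[0,-0.2,0,0,0,0,-1]],
  ],
)

```text
time: 17.3
eef_pos: [0.5566, 0.0773, 0.0085]
eef_rot: [1.0, -0.019, -0.001, 0.001]
ft_force: [-0.2, -5.9, 7.5]
grip_width: -0.0001
```

```bash
python3 look.py 18
```

```text
t 17.3 tcp jig [ 11.3 -92.8] z 8.5 toolx-jig deg 0.1 F [-0.2 -5.9  7.5] w -0.0
```

View pics/side18c.png

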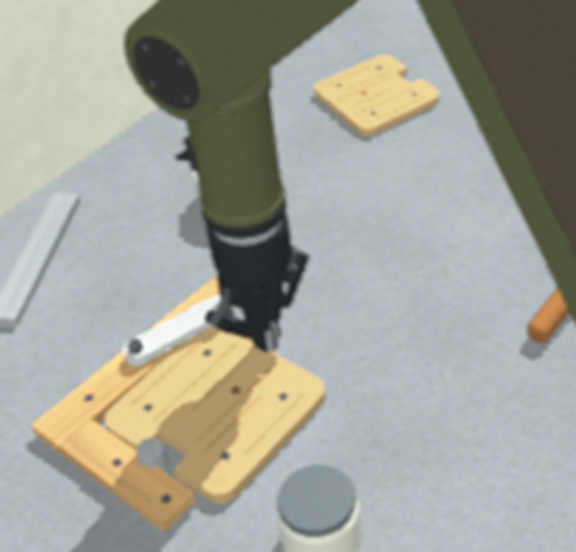

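View pics/scene18c.png

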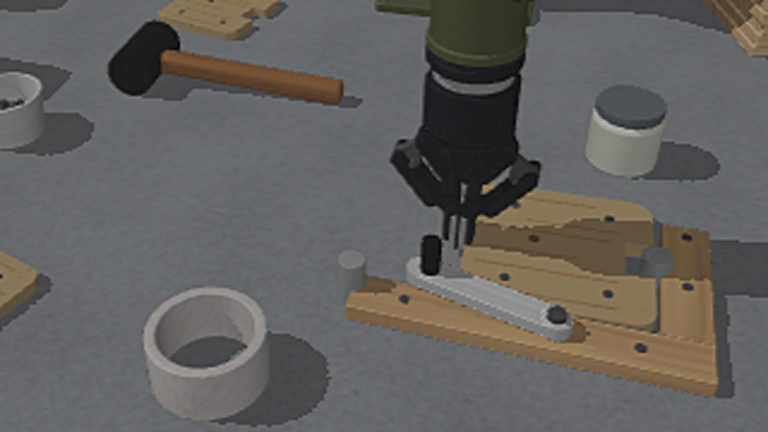

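Emit:
drive_tool(
  steps=[
    [[0,-0.3,0,0,0,0,-1],[0,-0.3,0,0,0,0,-1]],
  ],
)

```text
time: 17.65
eef_pos: [0.5566, 0.0812, 0.0085]
eef_rot: [1.0, -0.018, -0.001, 0.002]
ft_force: [-0.9, -18.6, 8.5]
grip_width: 0.0003
```

Emit:
drive_tool(
  steps=[
    [[0,-0.3,0,0,0,0,-1],[0,-0.2,0,0,0,0,-1]],
  ],
)

```text
time: 17.9
eef_pos: [0.5554, 0.082, 0.0084]
eef_rot: [1.0, -0.017, -0.002, 0.006]
ft_force: [-4.3, -31.9, 12.8]
grip_width: 0.0
```

Emit:
drive_tool(
  steps=[
    [[0,1.2,0,0,0,0,-1],[0,1,0,0,0,0,-1],[-2.8,0,0,0,0,0,-1],[-2.8,0,0,0,0,0,-1],[0,-0.8,0,0,0,0,-1],[0,-0.6,0,0,0,0,-1]],
  ],
)

```text
time: 18.65
eef_pos: [0.4974, 0.081, 0.0074]
eef_rot: [1.0, -0.018, -0.004, 0.002]
ft_force: [-7.4, -24.9, 6.7]
grip_width: 0.0003
```

```bash
python3 look.py 19
```

```text
t 18.65 tcp jig [-48.  -91.5] z 7.4 toolx-jig deg 0.2 F [ -7.4 -24.9   6.7] w 0.0
```

View pics/side19c.png

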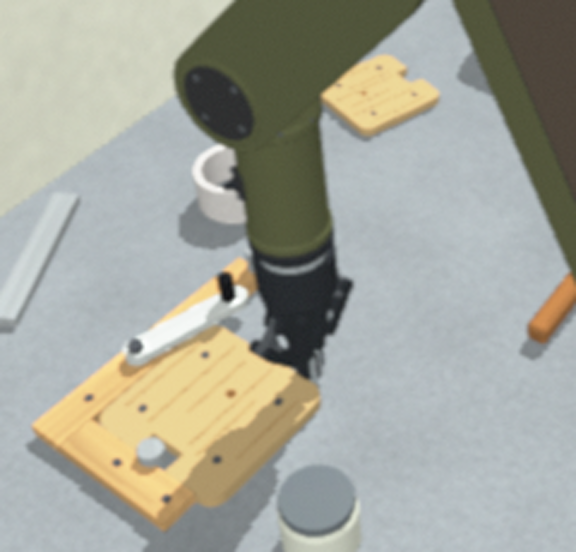

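View pics/scene19c.png

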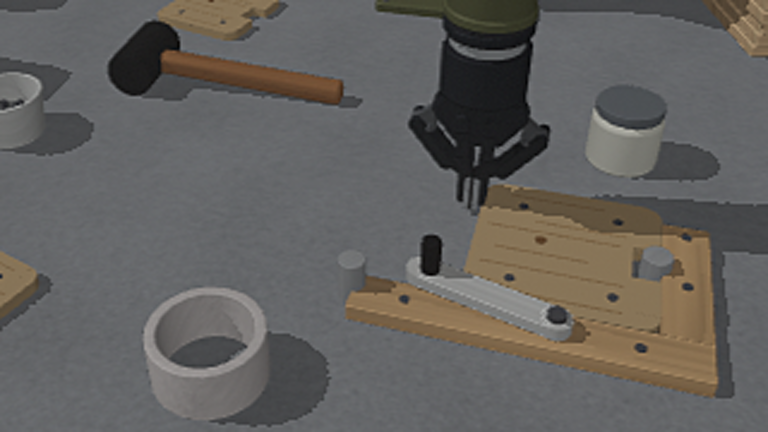

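Emit:
drive_tool(
  steps=[
    [[0,1.2,0,0,0,0,-1],[-3,1,0,0,0,0,-1],[-3,0,0,0,0,0,-1],[0,-3,0,0,0,0,-1],[0,-5,0,0,0,0,-1],[0.8,0,0,0,0,0,-1],[0.5,0,0,0,0,0,-1],[0.4,0,0,0,0,0,-1]],
  ],
)

```text
time: 19.75
eef_pos: [0.4582, 0.1419, 0.0078]
eef_rot: [1.0, -0.021, -0.003, 0.0]
ft_force: [-9.6, 4.7, 4.8]
grip_width: -0.0003
```

```bash
python3 -c "
from h import *
tcp()
pose('side',[(217,460),(142,408),(279,402),(206,355)])
pose('scene',[(618,222),(612,297),(523,206),(509,277)])"
```

```text
t 19.75 tcp jig [-89.5 -32.2] z 7.8 toolx-jig deg -0.1 F [-9.6  4.7  4.8] w -0.0
side c [-0.9 -0.8] notch dir deg 89.5
scene c [-0.4 -0.3] notch dir deg 90.4
```

Emit:
drive_tool(
  steps=[
    [[0.3,0,0,0,0,0,-1],[0.3,0,0,0,0,0,-1],[0,0,0,0,0,0,-1]],
  ],
)

```text
time: 20.12
eef_pos: [0.4582, 0.1409, 0.0072]
eef_rot: [1.0, -0.021, -0.008, 0.001]
ft_force: [-13.9, 5.6, 9.3]
grip_width: 0.0001
```

```bash
python3 look.py 20
```

```text
t 20.12 tcp jig [-89.5 -33.2] z 7.2 toolx-jig deg -0.2 F [-13.9   5.6   9.3] w 0.0
```

View pics/scene20c.png

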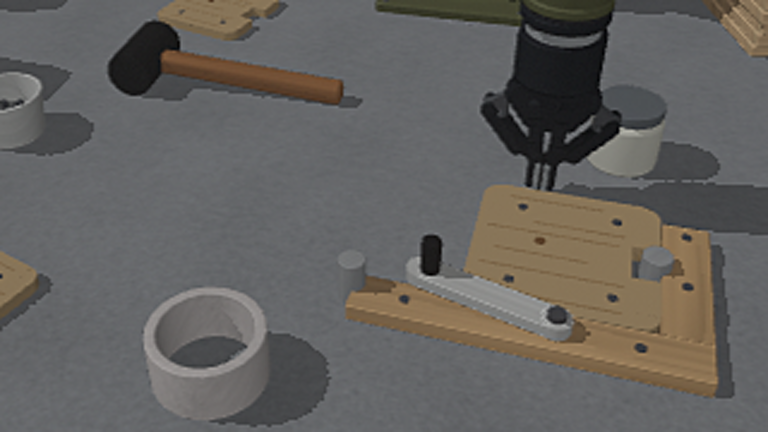

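View pics/side20c.png

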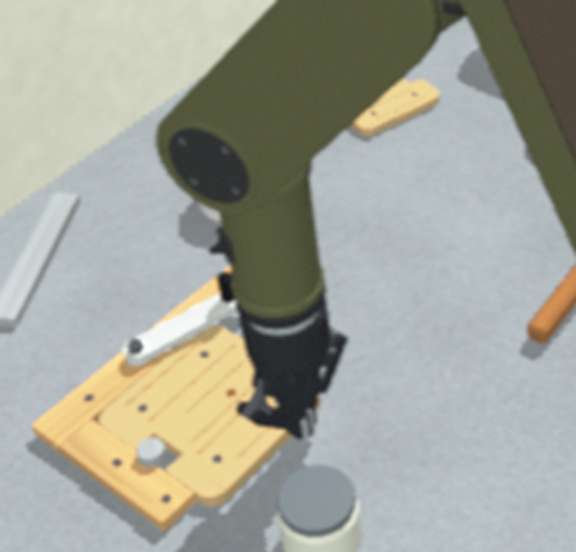

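Emit:
drive_tool(
  steps=[
    [[0.4,0,0,0,0,0,-1],[0.3,0,0,0,0,0,-1],[-2,0,0,0,0,0,-1],[-1,0,0,0,0,0,-1],[0,3,-2,0,0,0,-1],[0,4,-4,0,0,0,-1],[0,4,-4,0,0,0,-1],[0,2,0,0,0,0,-1]],
  ],
)

```text
time: 21.22
eef_pos: [0.4424, 0.0106, 0.1115]
eef_rot: [1.0, -0.021, 0.004, 0.0]
ft_force: [0.4, 0.1, -0.2]
grip_width: 0.0002
```

```bash
python3 - <<'E'
from h import *
tcp()
for n,(x0,y0,x1,y1) in dict(scene=(340,190,490,310),side=(140,180,285,320)).items():
    p,d=viewer.read_camera(n);cv2.imwrite(f'pics/{n}21.png',p)
    cv2.imwrite(f'pics/{n}21z.png',cv2.resize(p[y0:y1,x0:x1],None,fx=4.2,fy=4.2,interpolation=cv2.INTER_CUBIC))
E
```

```text
t 21.23 tcp jig [-100.1 -164. ] z 111.5 toolx-jig deg -0.1 F [ 0.4  0.1 -0.2] w 0.0
```

View pics/scene21z.png

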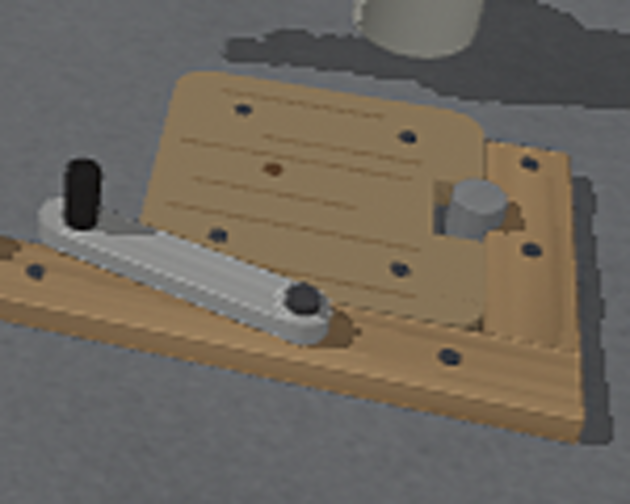

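View pics/side21z.png

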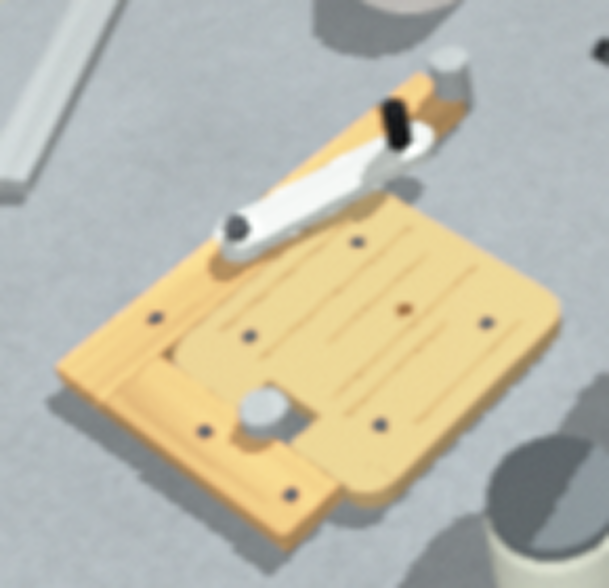

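```bash
python3 - <<'E'
from h import *
def f(n,o,sc):
    w=toj(cast(n,(np.array(sc)+.5)/4.2-.5+np.array(o),.015));v=w[0]+w[1]-w[2]-w[3];u=w[1]+w[3]-w[0]-w[2]
    print(n,w.mean(0).round(1),np.degrees(np.arctan2(v[1],v[0])).round(1),np.degrees(np.arctan2(u[1],u[0])).round(1))
f('scene',(340,190),[(407,137),(400,269),(243,109),(218,235)])
f('side',(140,180),[(380,425),(249,336),(487,323),(357,242)])
E
```

```text
scene [ 0.3 -0.8] 90.6 0.8
side [ 0.6 -1.2] 90.7 0.7
```

Emit:
drive_tool(
  steps=[
    [[3.5,-1.5,4,0,0,0,-1],[3.5,-1.5,3.5,0,0,0,-1],[0,0,2.8,0,0,0,-1],[0,-2,0,0,0,0,-1],[0,-1,0,0,0,0,-1],[0,-1,0,0,0,0,-1],[0,-0.4,0,0,0,0,-1]],
  ],
)

```text
time: 22.2
eef_pos: [0.511, 0.0796, 0.0054]
eef_rot: [1.0, -0.016, -0.001, 0.005]
ft_force: [0.0, -33.1, -0.1]
grip_width: 0.0001
```

```bash
python3 -c "
from h import *
tcp()"
```

```text
t 22.2 tcp jig [-34.3 -92.3] z 5.4 toolx-jig deg 0.4 F [  0.  -33.1  -0.1] w 0.0
```

Emit:
drive_tool(
  steps=[
    [[0,1.5,0,0,0,0,-1],[0,1.5,0,0,0,0,-1],[-3.6,0,0,0,0,0,-1],[-3.6,0,0,0,0,0,-1],[0,-5,0,0,0,0,-1],[0,-5,0,0,0,0,-1],[0,-3,0,0,0,0,-1],[1,0,0,0,0,0,-1]],
  ],
)

```text
time: 23.2
eef_pos: [0.4539, 0.1886, 0.0057]
eef_rot: [1.0, -0.018, 0.0, -0.0]
ft_force: [0.3, 0.6, 0.0]
grip_width: -0.0
```

Emit:
drive_tool(
  steps=[
    [[0.6,0,0,0,0,0,-1],[0.6,0,0,0,0,0,-1],[0.6,0,0,0,0,0,-1],[0.2,0,0,0,0,0,-1]],
  ],
)

```text
time: 23.7
eef_pos: [0.4599, 0.1838, 0.004]
eef_rot: [1.0, -0.022, -0.013, 0.001]
ft_force: [-24.5, 10.0, 18.1]
grip_width: -0.0001
```

```bash
python3 -c "
from h import *
tcp()"
```

```text
t 23.7 tcp jig [-89.6   9.8] z 4.0 toolx-jig deg -0.3 F [-24.5  10.   18.1] w -0.0
```

Emit:
drive_tool(
  steps=[
    [[-2,0,0,0,0,0,-1],[-1,0,0,0,0,0,-1],[0,3,-4,0,0,0,-1],[1,5,-6,0,0,0,-1],[3,4,-6,0,0,0,-1],[5,0,-6,0,0,0,-1],[0,0,0,0,0,0,-1]],
  ],
)

```text
time: 24.58
eef_pos: [0.5192, 0.0814, 0.1941]
eef_rot: [1.0, -0.021, 0.007, -0.001]
ft_force: [0.7, -0.3, -0.6]
grip_width: -0.0002
```

```bash
python3 - <<'E'
from h import *
tcp()
m=viewer.camera_model('wrist');print(m)
p,d=viewer.read_camera('wrist');cv2.imwrite('pics/w22.png',p)
for n,(x0,y0,x1,y1) in dict(scene=(340,190,490,310),side=(140,180,285,320)).items():
    p,d=viewer.read_camera(n);cv2.imwrite(f'pics/{n}22.png',p)
    cv2.imwrite(f'pics/{n}22z.png',cv2.resize(p[y0:y1,x0:x1],None,fx=4.2,fy=4.2,interpolation=cv2.INTER_CUBIC))
E
```

```text
t 24.57 tcp jig [-26.3 -90.2] z 194.1 toolx-jig deg -0.1 F [ 0.7 -0.3 -0.6] w -0.0
{'intrinsics': array([[352.70885436,   0.        , 314.61976269],
       [  0.        , 352.70885436, 196.57007382],
       [  0.        ,   0.        ,   1.        ]]), 'xyz': array([0.5844347 , 0.07820458, 0.33797746]), 'orientation': array([-0.68654804,  0.71602834,  0.09216669, -0.0863742 ])}
```

View pics/w22.png

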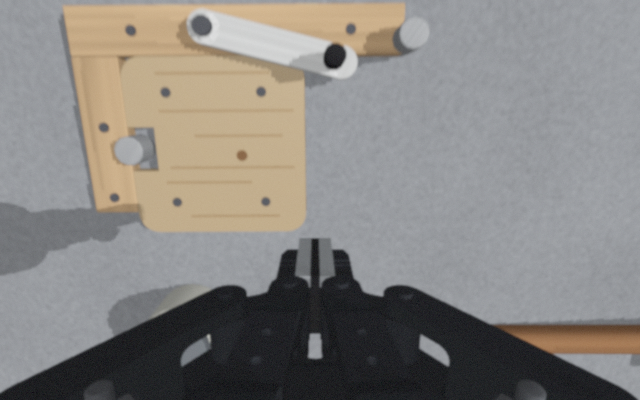

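View pics/scene22z.png

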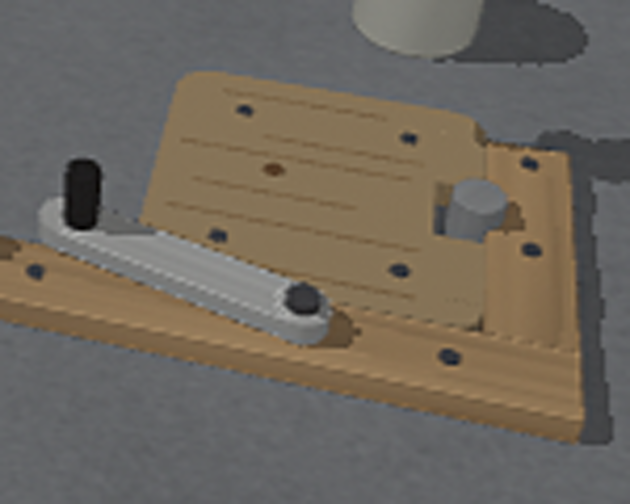

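```bash
python3 - <<'E'
from h import *
p=cv2.imread('pics/w22.png');cv2.imwrite('pics/w22z.png',cv2.resize(p[0:240,60:320],None,fx=3,fy=2.5*1.2,interpolation=cv2.INTER_CUBIC)[:600])
m=dict(viewer.camera_model('wrist'))
# screws: board & batten holes, pin, post, pivot, stub
w=cast('wrist',[(166,92),(177,202),(261,91.5),(265,201.5)],.015);w=toj(w);v=w[0]+w[1]-w[2]-w[3];print('board',w.mean(0),np.degrees(np.arctan2(v[1],v[0])))
for nm,px,z in [('pin',(131,151),.028),('post',(414,33),.042),('stub',(335,56),.062)]: print(nm,toj(cast('wrist',px,z)).round(1))
E
```

```text
board [-10.55916142  -2.50857633] 90.30895239554101
pin [[-10.5  68.4]]
post [[  80.5 -164.5]]
stub [[  62.2 -104.2]]
```

View pics/w22z.png

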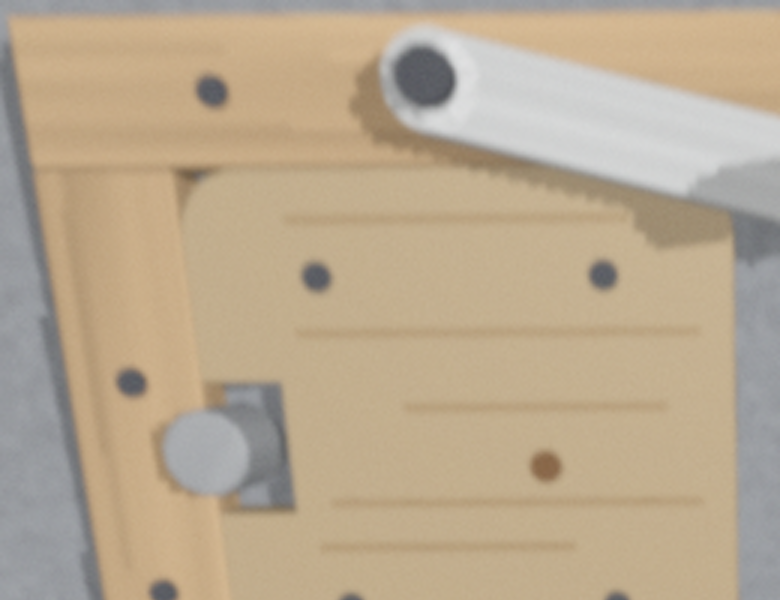

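Emit:
drive_tool(
  steps=[
    [[0,0,0,0,0,-9.5,-1],[0,0,0,0,0,-9.5,-1],[0,0,0,0,0,-9.4,-1],[0,0,0,0,0,-9.4,-1],[2.4,3.5,0,0,0,0,-1],[2.4,3.4,0,0,0,0,-1],[2.3,3.4,3,0,0,0,-1],[0,0,5,0,0,0,-1]],
  ],
)

```text
time: 25.72
eef_pos: [0.6325, 0.0393, 0.1078]
eef_rot: [0.952, 0.305, 0.002, 0.001]
ft_force: [-0.1, 0.4, -0.2]
grip_width: -0.0001
```

```bash
python3 look.py 23
```

```text
t 25.73 tcp jig [  88.6 -127.8] z 107.8 toolx-jig deg 37.8 F [-0.1  0.4 -0.2] w -0.0
```

View pics/scene23c.png

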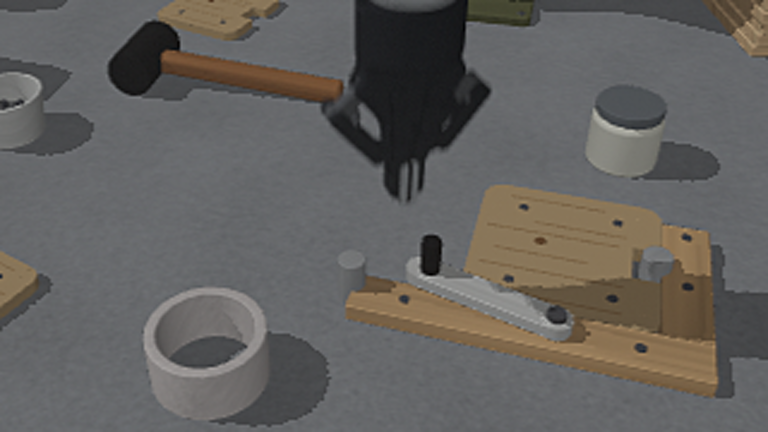

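View pics/side23c.png

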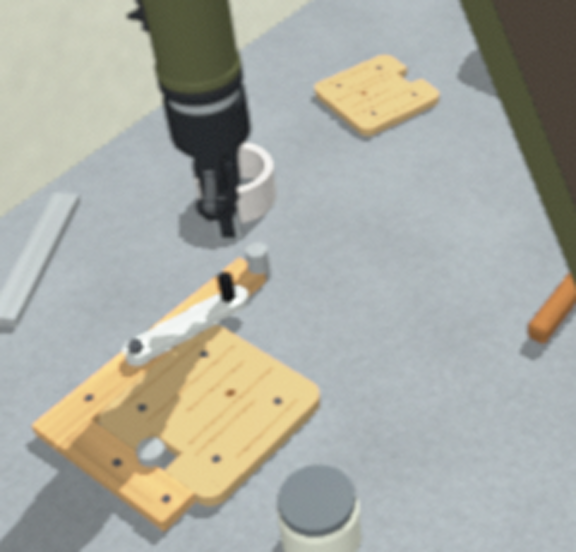

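Emit:
drive_tool(
  steps=[
    [[0.3,0.4,2,0,0,0,-1],[0,0,3,0,0,0,-1],[0,0,1.3,0,0,0,-1],[0,-0.8,0,0,0,0,-1],[-0.7,-1.2,0,0,0,0,-1],[-0.7,-1.2,0,0,0,0,-1]],
  ],
)

```text
time: 26.58
eef_pos: [0.6037, 0.0574, 0.0471]
eef_rot: [0.952, 0.305, 0.001, 0.0]
ft_force: [0.6, 0.5, 0.1]
grip_width: -0.0001
```

```bash
python3 look.py 24
```

```text
t 26.57 tcp jig [  59.2 -110.9] z 47.1 toolx-jig deg 37.8 F [0.6 0.5 0.1] w -0.0
```

View pics/scene24c.png

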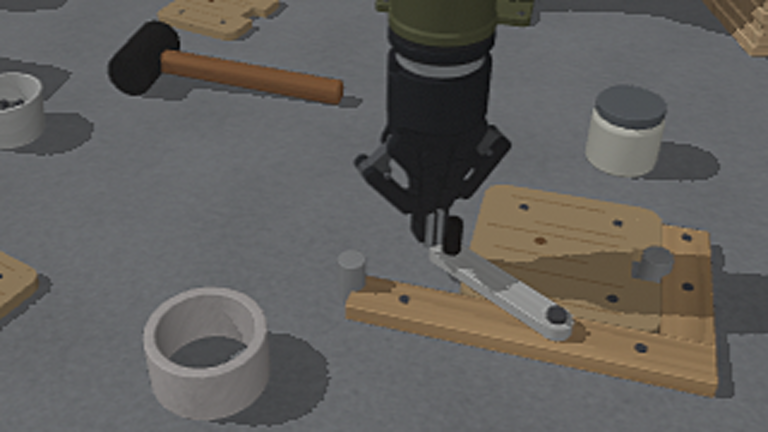

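View pics/side24c.png

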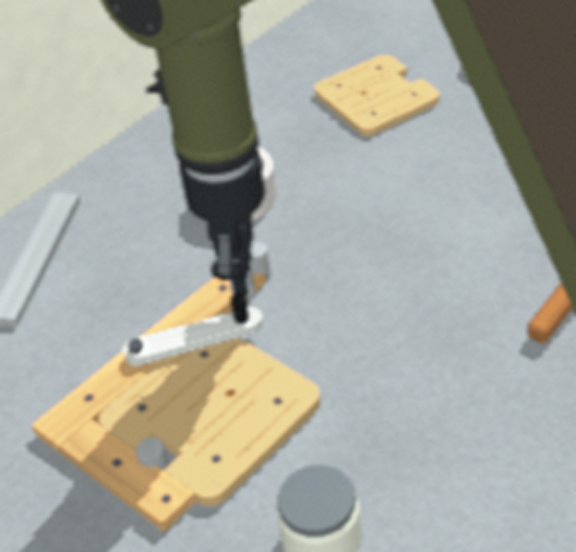

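Bar is moving with the finger. Continue along the arc.

Emit:
drive_tool(
  steps=[
    [[-0.4,-1.3,0,0,0,0,-1],[-0.3,-1.3,0,0,0,0,-1],[-0.1,-1.3,0,0,0,0,-1],[0,-1.3,0,0,0,0,-1],[0.3,-1.3,0,0,0,0,-1],[0.3,-1.3,0,0,0,0,-1],[0.6,-1.4,0,0,0,0,-1]],
  ],
)

```text
time: 27.55
eef_pos: [0.5536, 0.1348, 0.0459]
eef_rot: [0.952, 0.305, -0.0, -0.0]
ft_force: [-0.3, -1.7, -0.5]
grip_width: 0.0001
```

```bash
python3 look.py 25
```

```text
t 27.55 tcp jig [  6.  -35.5] z 45.9 toolx-jig deg 37.8 F [-0.3 -1.7 -0.5] w 0.0
```

View pics/scene25c.png

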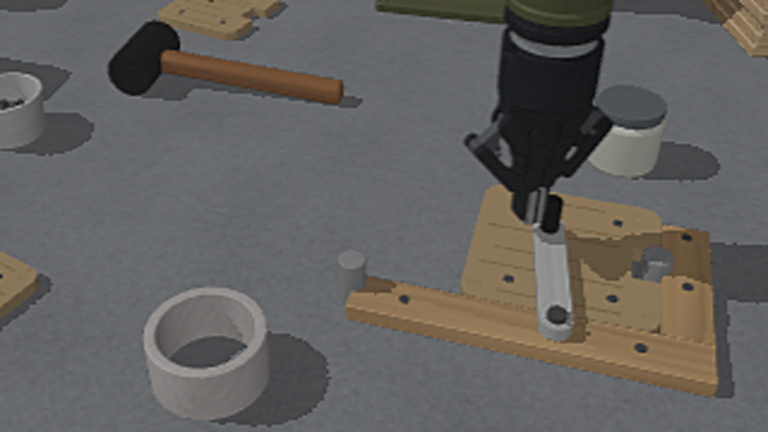

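View pics/side25c.png

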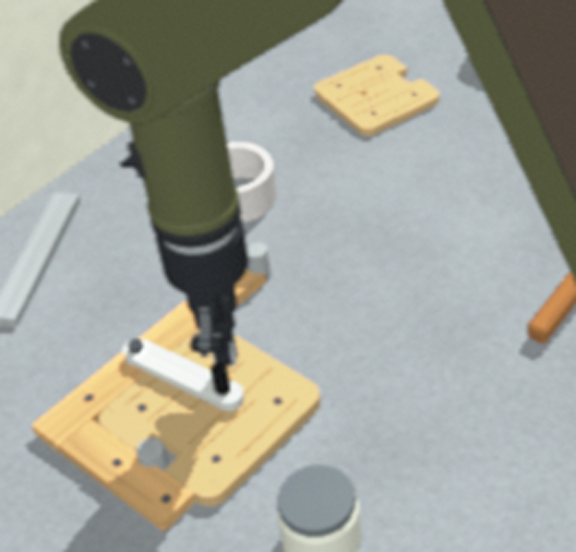

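Emit:
drive_tool(
  steps=[
    [[0.5,-0.7,0,0,0,0,-1],[0.5,-0.6,0,0,0,0,-1],[0,0,0,0,0,0,-1]],
  ],
)

```text
time: 28.02
eef_pos: [0.5548, 0.1509, 0.046]
eef_rot: [0.952, 0.305, 0.0, -0.0]
ft_force: [-0.3, 0.4, -0.9]
grip_width: 0.0001
```

Emit:
drive_tool(
  steps=[
    [[-0.9,1.2,0,0,0,0,-1],[-1.2,1.6,0,0,0,0,-1],[0,3,-1,0,0,0,-1],[0,3,-5,0,0,0,-1],[0,3,-5,0,0,0,-1],[0,0,-3,0,0,0,-1],[0,0,0,0,0,0,-1]],
  ],
)

```text
time: 28.9
eef_pos: [0.6078, 0.0398, 0.1889]
eef_rot: [0.953, 0.304, 0.003, 0.001]
ft_force: [0.7, -0.3, -1.4]
grip_width: 0.0001
```

```bash
python3 - <<'E'
from h import *
tcp()
p,d=viewer.read_camera('wrist');cv2.imwrite('pics/w26.png',p)
for n,(x0,y0,x1,y1) in dict(scene=(340,190,490,310),side=(140,180,285,320)).items():
    p,d=viewer.read_camera(n);cv2.imwrite(f'pics/{n}26.png',p)
    cv2.imwrite(f'pics/{n}26z.png',cv2.resize(p[y0:y1,x0:x1],None,fx=4.2,fy=4.2,interpolation=cv2.INTER_CUBIC))
E
```

```text
t 28.9 tcp jig [  64.  -128.3] z 188.9 toolx-jig deg 37.7 F [ 0.7 -0.3 -1.4] w 0.0
```

View pics/scene26z.png

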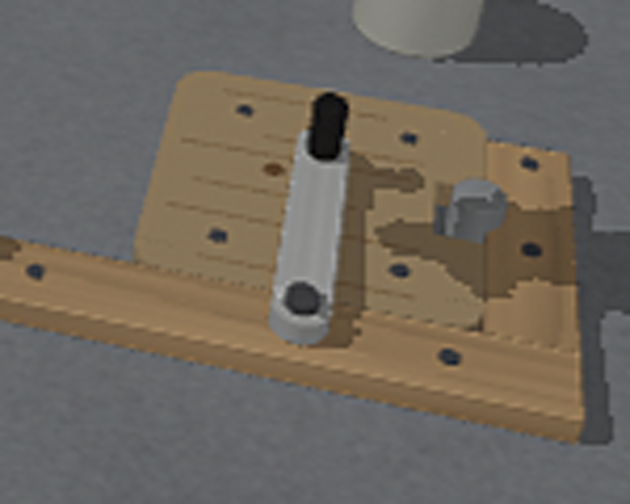

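View pics/side26z.png

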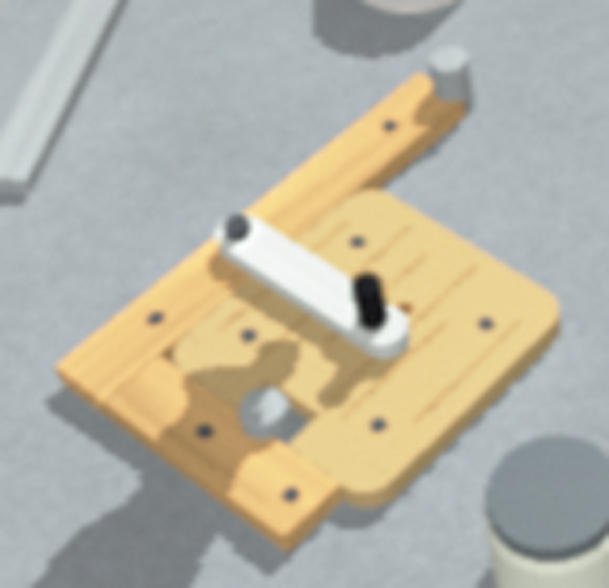

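View pics/w26.png

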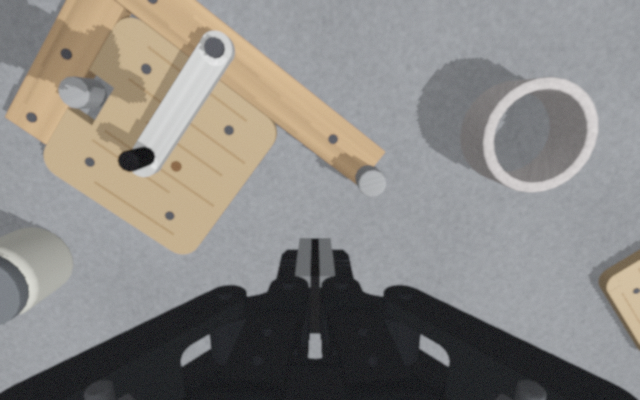

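```bash
python3 - <<'E'
from h import *
def g(n,o,px,z): return toj(cast(n,(np.array(px)+.5)/4.2-.5+np.array(o),z))[0]
for n,o,s,pv in [('scene',(340,190),(330,103),(303,295)),('side',(140,180),(368,282),(237,228))]:
    a=g(n,o,s,.062);b=g(n,o,pv,.034);print(n,a,b,'beta vs nominal pivot',np.arctan2(100-a[0],-a[1]),'vs seen',np.arctan2((b-a)[0],(b-a)[1]))
def f(n,o,sc):
    w=toj(cast(n,(np.array(sc)+.5)/4.2-.5+np.array(o),.015));v=w[0]+w[1]-w[2]-w[3]
    print(n,w.mean(0).round(1),np.degrees(np.arctan2(v[1],v[0])).round(1))
f('scene',(340,190),[(408,138),(400,270),(245,110),(218,236)])
f('side',(140,180),[(379,425),(249,335),(486,323),(357,242)])
for n in ['scene','side']:
    a=cv2.imread(f'pics/{n}0.png');b=cv2.imread(f'pics/{n}26.png')
    d=cv2.absdiff(a,b).max(2)>40
    v=b.copy();v[d]=(0,0,255);cv2.imwrite(f'pics/{n}diff.png',v)
E
```

```text
scene [-5.32194672 -1.0508913 ] [99.48983165  0.15091508] beta vs nominal pivot 1.5608187631720352 vs seen 1.5593304998278954
side [-8.33283497 -1.82738866] [99.57894731  0.69328684] beta vs nominal pivot 1.5539296457939633 vs seen 1.5474419057646707
scene [ 0.9 -0.3] 90.6
side [ 0.9 -1.2] 90.5
```

View pics/scenediff.png

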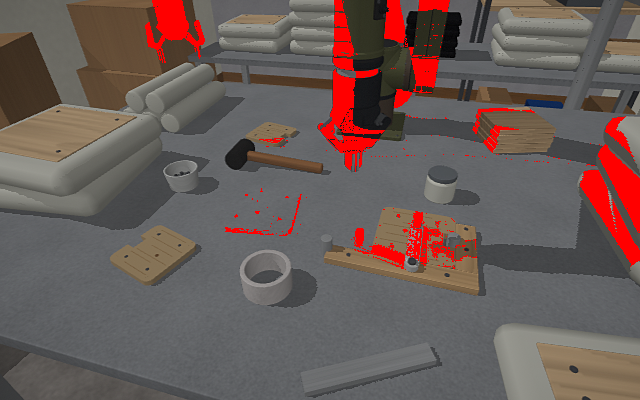

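```bash
python3 -c "
from rig import hand_in
print(hand_in())"
```

```text
the job is handed in; nothing more can be done
None
```

The board is home in the stop jig, the hold-down bar is square across it, and the job was handed in at about 29 s of the 72 s allowed.

**What I did**
- I slid the largest notched board (about 160 mm, against about 130 mm for the two look-alikes) sideways and then forward until its front edge met the corner post.
- My first push, in the middle of the back edge, wedged the board at about 50 N, so I backed off. I then pushed with the shut fingers inside the notch and finally at the back-left corner, so the board pivoted against the post. A few degrees of the turn (about 8°) came before it touched the post.
- I slid it in under the bar and pressed it against the end batten (up to about 33 N) and the side batten (about 25 N). Then I swung the bar over by its stub. The board was never gripped or lifted.

**Last checks**
- **Board position:** both fixed cameras put the board's centre within about 1.5 mm of home. The wrist view shows no visible gap at either batten, with the notch round the pin.
- **Board angle:** the cameras read it about 0.5° off square. My estimate of the jig's own angle is not much better than that, and the board did not shift when I pressed it a second time.
- **Bar angle:** it measured 1.55 to 1.56 rad, against 1.57.
- **Other items:** the glue pot, nut tub, tape roll and mallet show no change from the first picture in the scene view.
- **Disagreement:** absolute positions from the wrist camera were about 10 mm off the fixed cameras. I used that camera only to look for gaps.

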